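Build up a plug-in electricity meter on its base

TASK

Build up the plug-in electricity meter on its grey base: the black adapter first, then the white meter, the blue communication module and last the orange cover, each squarely lined up and sitting flat and fully down on the one below (either way round). Set each part down, do not drop it, and leave the other things on the bench where they are.

Things in the scene. Friction and masses are not known exactly. Their poses are not given: they have to be found in the camera images.
- base: grey plastic plug base, screwed to the bench, 124 x 84 mm (own x by y), flat top 18 mm above the bench, on it in the middle a brass plug 30 x 16 mm, 6 mm high, that goes into the pocket under the adapter. Origin: centre of its underside, on the bench; x along its length.
- adapter_center (a point): black plastic adapter with grey stripes on top, 36 mm high, 0.15 kg, loose; 96 x 56 mm long (own x) by wide (own y), flat underside with a central pocket 50 x 36 mm, 9 mm deep; in the middle of the flat top a brass plug 30 x 16 mm, 6 mm high (height of the unit given without it); either way round is the same for the job. Point: its centre, half-way up, z up when it stands upright, x along its length.
- meter_center (a point): white electricity meter with a dark display on top, 44 mm high, 0.4 kg, loose; 96 x 56 mm long (own x) by wide (own y), flat underside with a central pocket 50 x 36 mm, 9 mm deep; in the middle of the flat top a brass plug 30 x 16 mm, 6 mm high (height of the unit given without it); either way round is the same for the job. Point: its centre, half-way up, z up when it stands upright, x along its length.
- module_center (a point): blue communication module with three green lamps on top, 36 mm high, 0.2 kg, loose; 96 x 56 mm long (own x) by wide (own y), flat underside with a central pocket 50 x 36 mm, 9 mm deep; in the middle of the flat top a brass plug 30 x 16 mm, 6 mm high (height of the unit given without it); either way round is the same for the job. Point: its centre, half-way up, z up when it stands upright, x along its length.
- cover_center (a point): orange plastic cover with a yellow rectangle outlined on its plain flat top (no plug), 40 mm high, 0.1 kg, loose; 96 x 56 mm long (own x) by wide (own y), flat underside with a central pocket 50 x 36 mm, 9 mm deep; either way round is the same for the job. Point: its centre, half-way up, z up when it stands upright, x along its length.
- old_meter: old grey meter, 115 x 85 mm, 60 mm high, loose, to be left alone. Origin: centre of its underside.
- tape: green roll of tape lying flat, 64 mm across, 19 mm high, loose, to be left alone. Origin: centre of its underside.
- screwdriver: red-handled screwdriver lying on the bench, loose, to be left alone. Origin: about its middle; it lies along its own x.
- fuse_cap: white ceramic fuse cap, 42 mm across, 40 mm high, loose, to be left alone. Origin: centre of its underside.
- jar: amber jar with a steel lid, 48 mm across, 62 mm high, loose, to be left alone. Origin: centre of its underside.

How it is judged:
By the outcome, as a careful person would: the job done as asked, in the order asked, and still so for the second after the job is handed in, with the robot touching nothing.
It also fails if it takes over 120 s, if anything falls off the work surface, if the arm or the gripper's body presses on something with over 40 N, if the wrist force passes 120 N, or if a joint passes its speed limit or range.

ROBOT

A 7-joint arm with a two-finger parallel gripper is mounted at the origin on the work surface. World frame = base frame: x ahead of the robot, y to its left, z up, the work surface at z = 0. Lengths are in m, angles in rad, forces in N, time in s.
With the tool pointing down it reaches from about 0.4 to 0.85 m from the base axis. Payload 10.4 kg.
Tool frame: the origin (TCP) lies midway between the tips of the shut fingers; the grasp point (between the pads) lies 19 mm behind it; z points along the fingers, y is the direction in which the jaws open and shut (so a half turn about z gives the same grasp; the last joint's range is limited). The gripper opens to 85 mm and grips with 20 to 120 N. Pads are 22 mm wide; open, the fingers measure 114 mm over their backs; the gripper's body (76 mm by 85 mm) begins 54 mm behind the grasp point. The pads swing forward as they close: fully open they stand 13 mm farther back than shut.
Start: joints at [-1.261, 0.332, -0.065, 1.46, 0.022, 1.35, -0.088], TCP at [0.204, 0.591, 0.231] pointing down, gripper open.
Joint ranges: [-2.6, 2.6], [-0.5, 2.12], [-1.47, 1.34], [0.16, 2.42], [-1.27, 4.41], [0.06, 2.06], [-2.6, 2.6]. Speed limits (rad/s): [2.22, 2.22, 2.79, 2.79, 3.14, 3.14, 3.14].

INTERFACE

Orientations are given as a unit quaternion [x, y, z, w].
In Python, from workcell import get_obs, camera, calibration, hand_in gives the robot as it stands.
- The arm moves only by the shell command python3 -m handwheel 'ROWS' [FORCE]. ROWS is JSON, a list of rows, each an object with "jaw": the finger opening in mm, from 0 to 85.4; "delta_pos": the shift along the tool's x, y, z scaled (see below), a list of three; "turn": the turn about the tool's z scaled (see below). In form: [{"jaw": jaw, "delta_pos": [tx, ty, tz], "turn": turn}, ...]. A call has 1 to 10 rows; each row is the pose to reach, as a shift and turn from the pose commanded when the call began, along the tool's axes at that moment, turning the shorter way round; what a row does not reach only later rows make up. The controller multiplies each number of a shift by 1 m and each number of a turn by pi rad. A row lasts 1/12 s, in which the tool goes at most 41.7 mm and 7.16 degrees, less where a joint would pass 70% of its speed; a pose out of reach is approached as far as the arm can. A call with a number of a shift or a turn outside -1 to 1 is refused whole. A call with a gripper value outside its range is refused whole. The fingers move at their own pace and stop on an object; FORCE is the grip in N (left out, the last holds). Time passes only in rows, so rows that repeat a pose let the fingers close. It gives the time, the measured TCP pose, the force and the opening at its end, in the units of the state.
- get_obs(): the state, without advancing time (a new reading comes with each control period).
- camera(name): name is "side" or "top"; returns the picture (384x512x3 uint8, red, green, blue); there is no depth.
- calibration(name): a dict with "mtx" (3x3 intrinsics, pixels), "rvec" (rotation vector, rad) and "tvec" (3), from world to camera coordinates, as OpenCV has them. Camera axes: x right, y down, z forward; pixel columns grow to the right and rows downward; lengths in m; the calibration is good to about 2 mm. A picture is of the moment at which its call begins. calibration takes no time and is no camera call.
- hand_in(): hands the job in, once; it reports no verdict.
The state is a dict: "clock": time; "joint_pos": joint angles; "joint_velocities": joint speeds; "tau": joint torques, N m; "position": TCP position; "ee_rot": TCP orientation; "ft_force": force on the tool from outside, world axes, zero at the start; "torque": the same for the moment, N m; "grip_width": opening from 0.0 (shut) to 1.0 (fully open).
Only numpy, scipy, OpenCV 4.12 (cv2) and the standard library are available. Lean on these libraries where they do the work, as an engineer would, in place of code of your own. Each camera call takes 0.05 s, during which the arm holds its last target.

## Working session

There is one attempt and no reset: what is moved stays moved. The work goes in short steps, Python scripts to look and compute and a shell command to move; the robot and the scene stay as the last step left them, time stands still between calls to the robot, and variables do not carry over. Pictures are saved under pics/ and viewed, and the job is handed in when it is done.

```bash
mkdir -p pics; ls; python3 - <<'E'
from workcell import get_obs,camera,calibration
import cv2
print(get_obs())
for n in("top","side"):
    print(n,calibration(n))
    im=camera(n); cv2.imwrite(f"pics/{n}0.png",cv2.resize(im[:,:,::-1],(800,600),interpolation=cv2.INTER_CUBIC)); cv2.imwrite(f"pics/{n}0_raw.png",im[:,:,::-1])
E
```

```text
pics
{'clock': 0.0, 'joint_pos': array([-1.26059937,  0.33284306, -0.06473874,  1.46094677,  0.02159294,
        1.34993231, -0.08850055]), 'joint_velocities': array([ 1.75274465e-04, -1.27602023e-05,  5.13602650e-05, -1.26433430e-04,
       -5.35265695e-04,  9.18961384e-04, -1.45994470e-03]), 'tau': array([-6.95642138e-04, -6.25444293e+01,  4.86943207e-02, -3.91607630e+01,
        1.62016251e-02,  9.52666509e-03,  1.63670848e-05]), 'position': array([0.20403465, 0.59034556, 0.23053143]), 'ee_rot': array([ 1.65604183e-01,  9.86192040e-01, -7.10798934e-04, -9.43007811e-05]), 'ft_force': array([ 0.02302564,  0.22611543, -0.73228281]), 'torque': array([0.03156152, 0.00645598, 0.02203779]), 'grip_width': 1.0039976618987771}
top {'mtx': array([[374.19913082,   0.        , 252.5253301 ],
       [  0.        , 374.19913082, 195.03448588],
       [  0.        ,   0.        ,   1.        ]]), 'rvec': array([ 2.16932954, -2.13868444,  0.15150537]), 'tvec': array([-0.01065242,  0.56832602,  0.84327274])}
side {'mtx': array([[438.39459865,   0.        , 252.53375134],
       [  0.        , 438.39459865, 185.26933771],
       [  0.        ,   0.        ,   1.        ]]), 'rvec': array([ 2.27886219, -0.54872569,  0.24843622]), 'tvec': array([-0.49316019,  0.22800127,  0.9377818 ])}
```

View pics/top0.png

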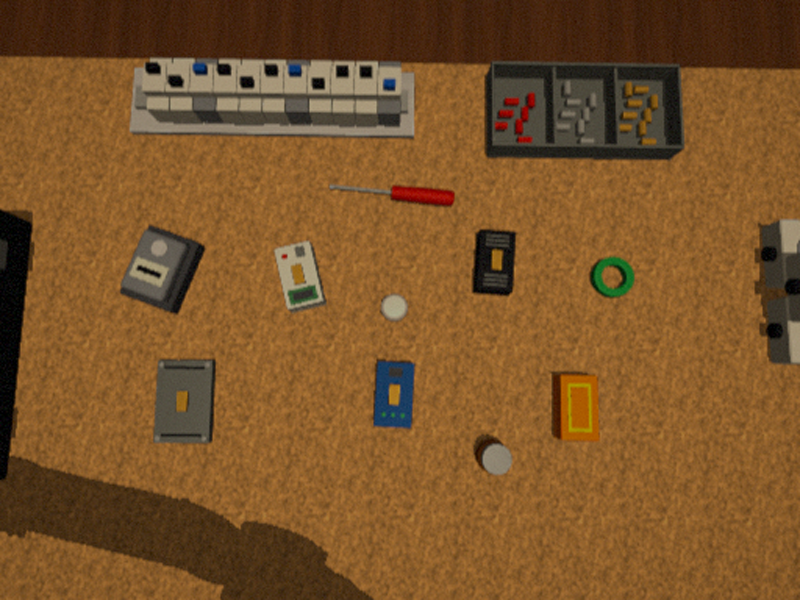

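View pics/side0.png

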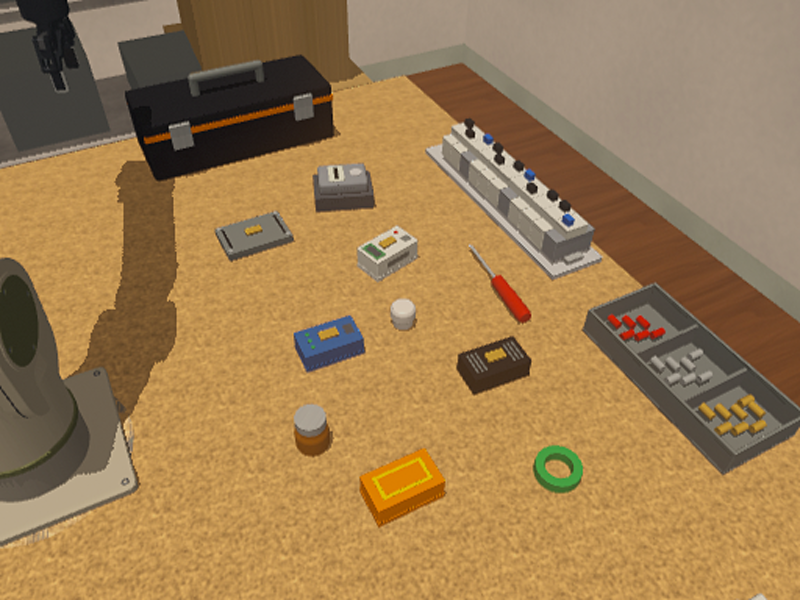

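The top view shows everything: grey base at about (184,400), black adapter (495,262), white meter (299,275), blue module (394,394) and orange cover (577,407). I'll enlarge the parts to get corners.

```bash
python3 - <<'E'
import cv2,numpy as np
im=cv2.imread("pics/top0_raw.png")
c={"base":(118,256),"meter":(191,176),"module":(252,252),"adapter":(316,168),"cover":(369,260),"old":(103,172)}
tiles=[]
for n,(u,v) in c.items():
    h=32;t=im[v-h:v+h,u-h:u+h];t=cv2.resize(t,(266,266),interpolation=cv2.INTER_CUBIC)
    for k in range(0,64,8):
        p=int(k*266/64);cv2.line(t,(p,0),(p,4),(255,255,255));cv2.line(t,(0,p),(4,p),(255,255,255))
    cv2.putText(t,f"{n} {u-h},{v-h}",(6,262),0,.45,(255,255,255),1);tiles.append(t)
cv2.imwrite("pics/crops.png",np.vstack([np.hstack(tiles[:3]),np.hstack(tiles[3:])]))
E
```

```text
(no output)
```

View pics/crops.png

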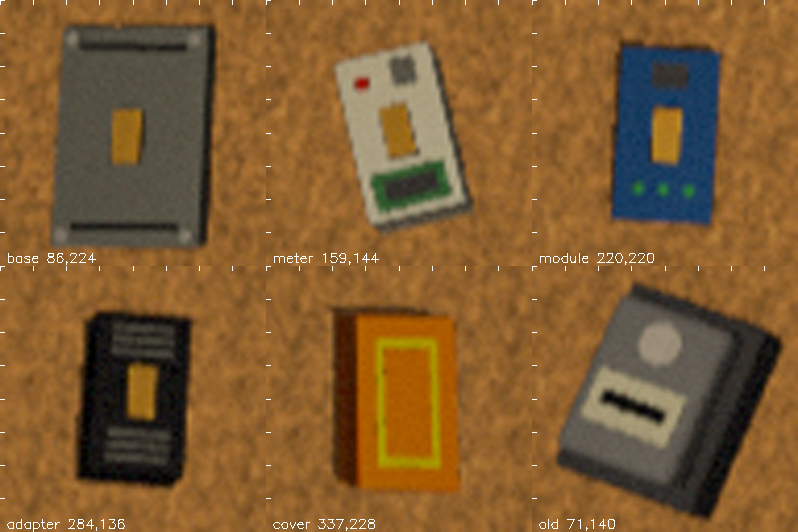

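```bash
python3 - <<'E'
import cv2,numpy as np
im=cv2.imread("pics/side0_raw.png")
s=.64
c={"base":(254,235),"meter":(388,252),"module":(329,342),"adapter":(494,363),"cover":(402,487),"old":(343,186)}
tiles=[]
for n,(u,v) in c.items():
    u=int(u*s);v=int(v*s)
    h=32;t=im[v-h:v+h,u-h:u+h];t=cv2.resize(t,(266,266),interpolation=cv2.INTER_CUBIC)
    for k in range(0,64,8):
        p=int(k*266/64);cv2.line(t,(p,0),(p,4),(255,255,255));cv2.line(t,(0,p),(4,p),(255,255,255))
    cv2.putText(t,f"{n} {u-h},{v-h}",(6,262),0,.45,(255,255,255),1);tiles.append(t)
cv2.imwrite("pics/crops_s.png",np.vstack([np.hstack(tiles[:3]),np.hstack(tiles[3:])]))
E
```

```text
(no output)
```

View pics/crops_s.png

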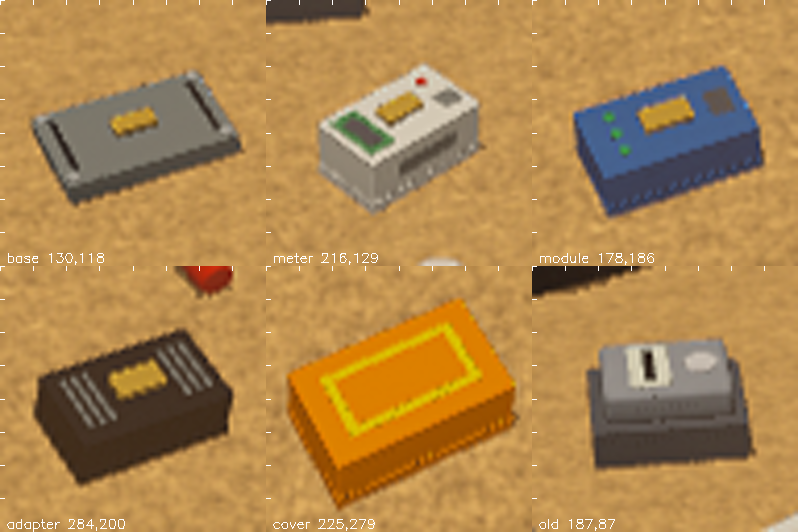

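```bash
cat > h.py <<'E'
import numpy as np,cv2
from workcell import get_obs,camera,calibration
from scipy.optimize import least_squares,linear_sum_assignment
from scipy.spatial.transform import Rotation as R
CAL={n:calibration(n) for n in("top","side")}
def proj(n,P):
    c=CAL[n];return cv2.projectPoints(np.asarray(P,float).reshape(-1,3),c["rvec"],c["tvec"],c["mtx"],None)[0][:,0]
def back(n,uv,z):
    c=CAL[n];Rm=cv2.Rodrigues(c["rvec"])[0];C=-Rm.T@c["tvec"]
    d=Rm.T@np.linalg.inv(c["mtx"])@np.array([uv[0],uv[1],1]);return C+d*(z-C[2])/d[2]
def tile(p,off,s=266/64): return (np.asarray(p,float)+.5)/s-.5+np.asarray(off)
def rect(q,L,W,z):
    x,y,a=q;c,s=np.cos(a),np.sin(a)
    return np.array([[x+c*i*L/2-s*j*W/2,y+s*i*L/2+c*j*W/2,z] for i,j in((1,1),(1,-1),(-1,-1),(-1,1))])
def fit(obs,L,W,z,q0):
    def res(q,full=False):
        r=[]
        for n,pts in obs:
            pr=proj(n,rect(q,L,W,z))
            D=np.linalg.norm(pts[:,None]-pr[None],axis=2);i,j=linear_sum_assignment(D)
            r.append((pr[j]-pts[i]))
        return np.concatenate(r).ravel()
    s=least_squares(res,q0,x_scale=[.01,.01,.1],diff_step=1e-5);return s.x,res(s.x)
E
cat > m.py <<'E'
from h import *
T={"base":((86,224),[(66,27),(208,27),(198,243),(53,243)]),"meter":((159,144),[(69,64),(165,43),(198,208),(109,228)]),
"module":((220,220),[(88,45),(188,49),(179,223),(80,218)]),"adapter":((284,136),[(97,49),(190,53),(183,220),(88,217)]),"cover":((337,228),[(91,49),(189,51),(193,224),(91,222)])}
S={"base":((130,118),[(35,122),(193,73),(241,142),(73,190)]),"meter":((216,129),[(54,127),(158,66),(214,102),(109,165)]),
"module":((178,186),[(43,113),(191,67),(231,131),(75,178)]),"adapter":((284,200),[(37,112),(185,64),(232,126),(81,180)]),"cover":((225,279),[(22,109),(194,33),(249,117),(72,198)])}
H={"base":.018,"meter":.044,"module":.036,"adapter":.036,"cover":.04}
np.set_printoptions(precision=2,suppress=True)
for k in T:
    L,W=(.124,.084) if k=="base" else (.096,.056)
    t=("top",tile(T[k][1],T[k][0]));s=("side",tile(S[k][1],S[k][0]))
    c=np.mean([back("top",p,H[k]) for p in t[1]],0);q0=[c[0],c[1],.0]
    for o in([t],[s],[t,s]):
        q,r=fit(o,L,W,H[k],q0);print(k,"+".join(a for a,_ in o),(q[:2]*1000).round(1),np.degrees(q[2]).round(2),np.abs(r).max().round(2),r.std().round(2))
print(proj("top",[[0.4,0,0],[.85,0,0]]))
E
python3 m.py
```

```text
base top [422.1 313.8] 0.6 0.77 0.66
base side [421.2 307.4] 1.4 1.17 0.76
base top+side [422.  312.5] 0.83 1.98 0.93
meter top [610.4 142.6] 14.13 1.13 0.57
meter side [613.  140.5] 16.27 0.54 0.36
meter top+side [611.6 141.9] 14.85 1.45 0.67
module top [436.5  -2.7] -1.97 0.28 0.15
module side [436.4  -7.2] -2.69 0.88 0.49
module top+side [436.7  -4.3] -2.24 1.5 0.66
adapter top [ 636.4 -156.1] -2.74 0.84 0.51
adapter side [ 640.1 -158.5] -4.17 0.81 0.49
adapter top+side [ 638.3 -157.5] -3.37 1.77 0.79
cover top [ 420.6 -276.3] -0.83 0.44 0.28
cover side [ 421.1 -278.8] -0.01 1.04 0.62
cover top+side [ 421.  -277.6] -0.39 1.24 0.63
[[250.38 266.78]
 [252.94  88.03]]
```

```bash
cat > ov.py <<'E'
from h import *
def box(q,L,W,z0,z1): return [rect(q,L,W,z) for z in(z0,z1)]
def draw(n,img,u0,v0,h,s,polys):
    t=cv2.resize(img[v0:v0+h,u0:u0+h],None,fx=s,fy=s,interpolation=cv2.INTER_CUBIC)
    for P,col in polys:
        p=((proj(n,P)-[u0,v0]+.5)*s-.5); cv2.polylines(t,[np.round(p).astype(int)],True,col,1)
    return t
E
python3 - <<'E'
from ov import *
q=[.422,.3138,np.radians(.6)]
P=[(rect(q,.124,.084,.018),(0,255,0)),(rect(q,.124,.084,0),(255,0,0)),(rect(q,.03,.016,.024),(0,0,255)),(rect(q,.03,.016,.018),(0,0,255))]
a=draw("top",cv2.imread("pics/top0_raw.png"),86,224,64,6,P);b=draw("side",cv2.imread("pics/side0_raw.png"),130,118,64,6,P)
cv2.imwrite("pics/base_ov.png",np.hstack([a,b]))
E
```

```text
(no output)
```

View pics/base_ov.png

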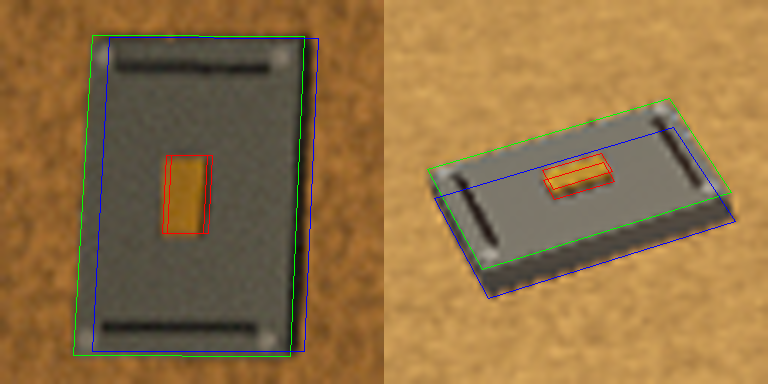

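```bash
cat > go.py <<'E'
import sys
from h import *
# usage: go.py x y z yawdeg -> tool-frame shift and turn
x,y,z,a=map(float,sys.argv[1:5]);o=get_obs();p=o["position"];r=R.from_quat(o["ee_rot"])
d=r.inv().apply(np.array([x,y,z])-p)
ty=r.as_matrix()[:,1];cur=np.degrees(np.arctan2(ty[1],ty[0]))-90
dw=(a-cur+90)%180-90
print("pos",p.round(4),"yaw",round(cur,2),"tilt",r.as_matrix()[:,2].round(4),"\ndelta",d.round(4),"dist",np.linalg.norm(d).round(3),"turn",round(-dw/180,4),"deg",round(-dw,2),"F",o["ft_force"].round(1),"grip",round(o["grip_width"],3),"t",o["clock"])
E
python3 go.py .6375 -.157 .2 -3.3
```

```text
pos [0.204  0.5904 0.2306] yaw -19.06 tilt [-4.0e-04 -1.2e-03 -1.0e+00] 
delta [-0.6538 -0.5648  0.0314] dist 0.865 turn -0.0876 deg -15.76 F [ 0.4 -0.2 -0.1] grip 1.003 t 0.1
```

```bash
python3 -m handwheel '[{"jaw":85,"delta_pos":[-0.654,-0.565,0.031],"turn":-0.0876},{"jaw":85,"delta_pos":[-0.654,-0.565,0.031],"turn":-0.0876},{"jaw":85,"delta_pos":[-0.654,-0.565,0.031],"turn":-0.0876},{"jaw":85,"delta_pos":[-0.654,-0.565,0.031],"turn":-0.0876},{"jaw":85,"delta_pos":[-0.654,-0.565,0.031],"turn":-0.0876},{"jaw":85,"delta_pos":[-0.654,-0.565,0.031],"turn":-0.0876},{"jaw":85,"delta_pos":[-0.654,-0.565,0.031],"turn":-0.0876},{"jaw":85,"delta_pos":[-0.654,-0.565,0.031],"turn":-0.0876},{"jaw":85,"delta_pos":[-0.654,-0.565,0.031],"turn":-0.0876},{"jaw":85,"delta_pos":[-0.654,-0.565,0.031],"turn":-0.0876}]'; python3 go.py .6375 -.157 .2 -3.3
```

```text
clock: 0.93
position: [0.4135, 0.2284, 0.2162]
ee_rot: [0.029, 1.0, 0.0, -0.0]
ft_force: [1.1, 1.3, 0.3]
grip_width: 0.998
pos [0.4135 0.2284 0.2162] yaw -3.3 tilt [-1.e-04  2.e-04 -1.e+00] 
delta [-0.2458 -0.3719  0.0161] dist 0.446 turn 0.0 deg 0.0 F [1.1 1.3 0.3] grip 0.998 t 0.9333
```

```bash
python3 -m handwheel '[{"jaw":85,"delta_pos":[-0.246,-0.372,0.016],"turn":0},{"jaw":85,"delta_pos":[-0.246,-0.372,0.016],"turn":0},{"jaw":85,"delta_pos":[-0.246,-0.372,0.016],"turn":0},{"jaw":85,"delta_pos":[-0.246,-0.372,0.016],"turn":0},{"jaw":85,"delta_pos":[-0.246,-0.372,0.016],"turn":0},{"jaw":85,"delta_pos":[-0.246,-0.372,0.016],"turn":0},{"jaw":85,"delta_pos":[-0.246,-0.372,0.016],"turn":0},{"jaw":85,"delta_pos":[-0.246,-0.372,0.016],"turn":0},{"jaw":85,"delta_pos":[-0.246,-0.372,0.016],"turn":0},{"jaw":85,"delta_pos":[-0.246,-0.372,0.016],"turn":0}]'; python3 go.py .6375 -.157 .1 -3.3;python3 - <<'E'
from h import *
for n in("top","side"): cv2.imwrite(f"pics/{n}1.png",camera(n)[:,:,::-1])
im=np.hstack([cv2.imread("pics/top1.png")[96:256,216:416],cv2.imread("pics/side1.png")[130:290,220:420]])
cv2.imwrite("pics/v1.png",cv2.resize(im,None,fx=2,fy=2,interpolation=cv2.INTER_CUBIC))
E
```

```text
clock: 1.77
position: [0.623, -0.1311, 0.201]
ee_rot: [0.028, 1.0, 0.0, -0.0]
ft_force: [0.3, 0.9, -0.0]
grip_width: 0.991
pos [ 0.623  -0.1311  0.201 ] yaw -3.26 tilt [-4.e-04  2.e-04 -1.e+00] 
delta [-0.016  -0.0251  0.1009] dist 0.105 turn 0.0002 deg 0.04 F [ 0.3  0.9 -0. ] grip 0.991 t 1.7667
```

View pics/v1.png

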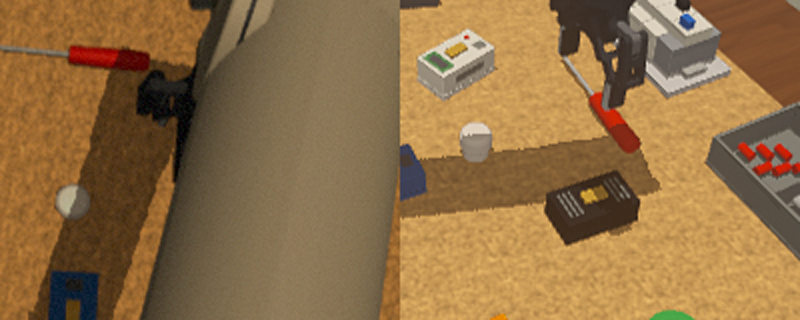

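The arm hides the adapter in the top view, but the side view shows it clear below the fingers. Going down.

```bash
python3 -m handwheel '[{"jaw":85,"delta_pos":[-0.016,-0.025,0.02],"turn":0},{"jaw":85,"delta_pos":[-0.016,-0.025,0.06],"turn":0},{"jaw":85,"delta_pos":[-0.016,-0.025,0.1],"turn":0},{"jaw":85,"delta_pos":[-0.016,-0.025,0.1],"turn":0},{"jaw":85,"delta_pos":[-0.016,-0.025,0.1],"turn":0}]'; python3 go.py .6375 -.157 .005 -3.3;python3 - <<'E'
from h import *
for n in("top","side"): cv2.imwrite(f"pics/{n}2.png",camera(n)[:,:,::-1])
im=np.hstack([cv2.imread("pics/top2.png")[96:256,216:416],cv2.imread("pics/side2.png")[150:310,240:440]])
cv2.imwrite("pics/v2.png",cv2.resize(im,None,fx=2,fy=2,interpolation=cv2.INTER_CUBIC))
E
```

```text
clock: 2.28
position: [0.6355, -0.1546, 0.1]
ee_rot: [0.029, 1.0, 0.0, -0.002]
ft_force: [0.8, -0.0, 0.8]
grip_width: 0.996
pos [ 0.6355 -0.1546  0.1   ] yaw -3.28 tilt [-4.6e-03  7.0e-04 -1.0e+00] 
delta [-0.0026 -0.0024  0.095 ] dist 0.095 turn 0.0001 deg 0.02 F [ 0.8 -0.   0.8] grip 0.996 t 2.2833
```

View pics/v2.png

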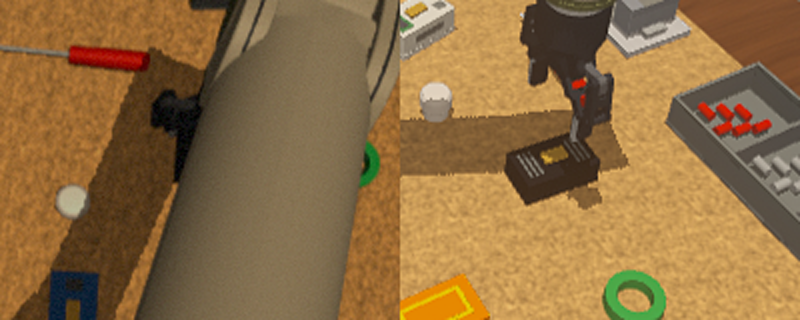

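```bash
python3 - <<'E'
from h import *
p=get_obs()["position"]
P=np.array([p,p+[0,.05,.013],p-[0,.05,-.013],p+[0,0,.08]])
u=(proj("side",P)-[240,150]+.5)*4
t=cv2.imread("pics/side2.png")[150:300,240:440];t=cv2.resize(t,None,fx=4,fy=4,interpolation=cv2.INTER_CUBIC)
for a,c in zip(u,[(0,255,0),(255,0,0),(0,0,255),(255,255,0)]): cv2.drawMarker(t,tuple(np.round(a).astype(int).tolist()),c,0,15,2)
cv2.imwrite("pics/v3.png",t)
E
```

```text
(no output)
```

View pics/v3.png

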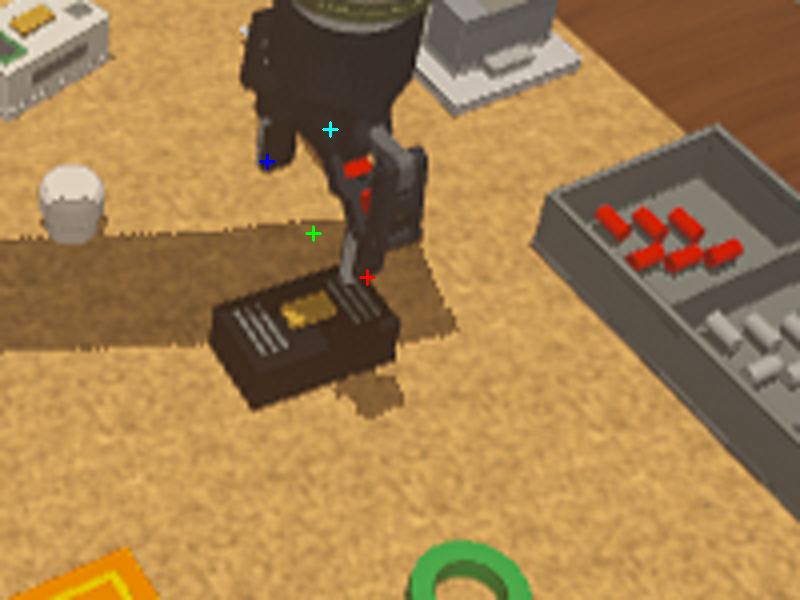

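The finger tips appear at (265,165) and (365,275), matching the projected jaw points, so the calibration agrees with the arm. Descend.

```bash
python3 -m handwheel '[{"jaw":85,"delta_pos":[-0.002,-0.002,0.03],"turn":0},{"jaw":85,"delta_pos":[-0.002,-0.002,0.055],"turn":0},{"jaw":85,"delta_pos":[-0.002,-0.002,0.08],"turn":0},{"jaw":85,"delta_pos":[-0.002,-0.002,0.094],"turn":0},{"jaw":85,"delta_pos":[-0.002,-0.002,0.095],"turn":0},{"jaw":85,"delta_pos":[-0.002,-0.002,0.095],"turn":0}]'; python3 go.py .6375 -.157 .005 -3.3
```

```text
clock: 2.88
position: [0.6397, -0.1575, 0.008]
ee_rot: [0.029, 1.0, -0.0, 0.001]
ft_force: [0.2, 0.1, 1.3]
grip_width: 0.996
pos [ 0.6397 -0.1575  0.008 ] yaw -3.29 tilt [ 1.5e-03 -1.0e-04 -1.0e+00] 
delta [0.0022 0.0004 0.003 ] dist 0.004 turn 0.0001 deg 0.01 F [0.2 0.1 1.3] grip 0.996 t 2.8833
```

```bash
python3 -m handwheel '[{"jaw":85,"delta_pos":[0.002,0,0.001],"turn":0},{"jaw":70,"delta_pos":[0.002,0,0.001],"turn":0},{"jaw":60,"delta_pos":[0.002,0,0.001],"turn":0},{"jaw":45,"delta_pos":[0.002,0,0.001],"turn":0},{"jaw":45,"delta_pos":[0.002,0,0.001],"turn":0},{"jaw":45,"delta_pos":[0.002,0,0.001],"turn":0},{"jaw":45,"delta_pos":[0.002,0,0.001],"turn":0},{"jaw":45,"delta_pos":[0.002,0,0.001],"turn":0}]' 40; python3 go.py .6375 -.157 .005 -3.3
```

```text
clock: 3.55
position: [0.6375, -0.1574, 0.0068]
ee_rot: [0.029, 1.0, 0.0, 0.001]
ft_force: [-1.4, -0.4, 8.1]
grip_width: 0.646
pos [ 0.6375 -0.1574  0.0068] yaw -3.3 tilt [ 0.0017  0.     -1.    ] 
delta [0.0001 0.0004 0.0018] dist 0.002 turn 0.0 deg 0.0 F [-1.4 -0.4  8.1] grip 0.646 t 3.55
```

```bash
python3 -m handwheel '[{"jaw":45,"delta_pos":[0.002,0,-0.005],"turn":0},{"jaw":45,"delta_pos":[0.002,0,-0.03],"turn":0},{"jaw":45,"delta_pos":[0.002,0,-0.07],"turn":0},{"jaw":45,"delta_pos":[0.002,0,-0.11],"turn":0},{"jaw":45,"delta_pos":[0.002,0,-0.13],"turn":0},{"jaw":45,"delta_pos":[0.002,0,-0.13],"turn":0}]'; python3 go.py .422 .312 .16 0.8;python3 - <<'E'
from h import *
for n in("top","side"): cv2.imwrite(f"pics/{n}4.png",camera(n)[:,:,::-1])
cv2.imwrite("pics/v4.png",cv2.resize(cv2.imread("pics/side4.png")[100:280,220:460],None,fx=3,fy=3,interpolation=cv2.INTER_CUBIC))
E
```

```text
clock: 4.05
position: [0.6372, -0.1582, 0.1416]
ee_rot: [0.029, 1.0, -0.0, 0.004]
ft_force: [0.2, -0.0, -2.1]
grip_width: 0.645
pos [ 0.6372 -0.1582  0.1416] yaw -3.32 tilt [ 0.0084 -0.001  -1.    ] 
delta [ 0.2419  0.457  -0.0207] dist 0.517 turn -0.0229 deg -4.12 F [ 0.2 -0.  -2.1] grip 0.645 t 4.05
```

View pics/v4.png

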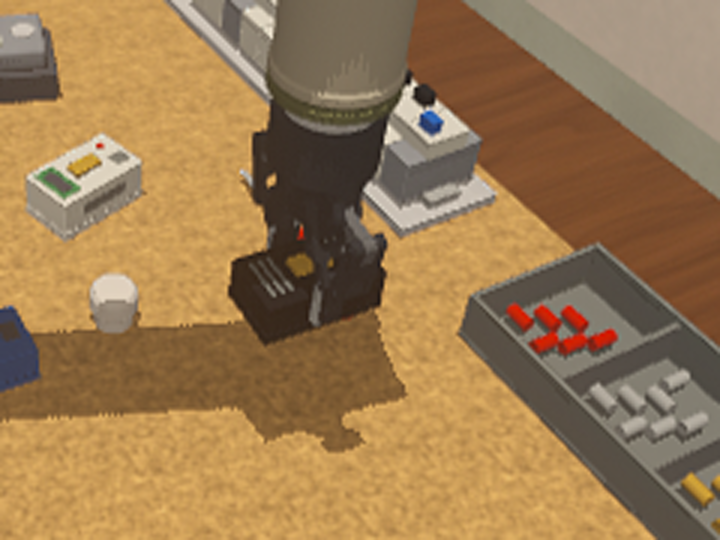

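```bash
cat > held.py <<'E'
import sys
from ov import *
# held.py outname img dz h u0 v0 [dx dy]: overlay box held; dz = TCP height over part bottom
out,img,dz,h,u0,v0=sys.argv[1],sys.argv[2],*map(float,sys.argv[3:7]);cam="side" if "side" in img else "top"
ex=[float(v) for v in sys.argv[7:9]] or [0,0]
o=get_obs();p=o["position"];ty=R.from_quat(o["ee_rot"]).as_matrix()[:,1];a=np.arctan2(ty[1],ty[0])-np.pi/2
b=p[2]-dz;q=[p[0]+ex[0]*np.cos(a),p[1]+ex[0]*np.sin(a)+ex[1],a]
P=[(rect(q,.096,.056,b),(255,0,0)),(rect(q,.096,.056,b+h),(0,255,0)),(rect(q,.03,.016,b+h+.006),(0,0,255))]
cv2.imwrite(out,draw(cam,cv2.imread(img),int(u0),int(v0),80,9,P)[:600])
E
python3 held.py pics/v5.png pics/side4.png .0068 .036 280 165
```

```text
(no output)
```

View pics/v5.png

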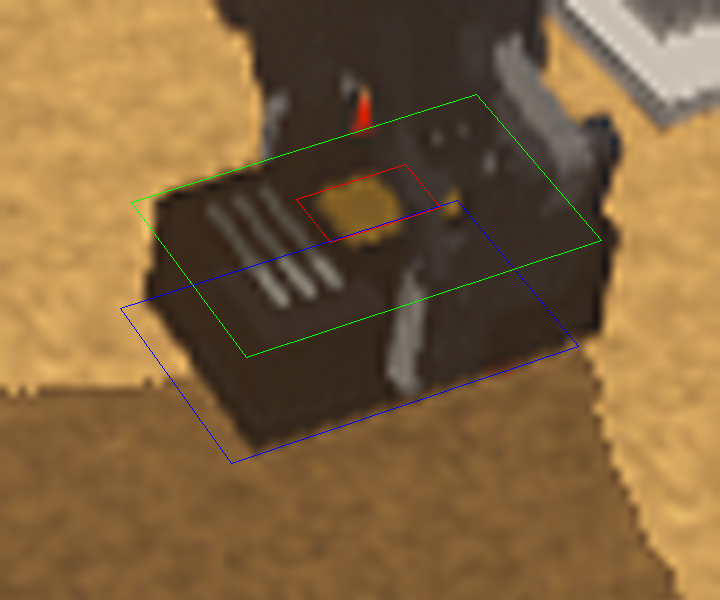

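```bash
python3 - <<'E'
from ov import *
q=[.640,-.157,np.radians(-3.3)]
P=[(rect(q,.096,.056,.036),(0,255,0)),(rect(q,.096,.056,0),(255,0,0)),(rect(q,.03,.016,.042),(0,0,255))]
a=draw("top",cv2.imread("pics/top0_raw.png"),290,140,56,7,P);b=draw("side",cv2.imread("pics/side0_raw.png"),288,206,56,7,P)
cv2.imwrite("pics/ad_ov.png",np.clip(np.hstack([a,b]).astype(float)*1.5,0,255))
E
```

```text
[ WARN:0@0.982] global loadsave.cpp:1063 imwrite_ Unsupported depth image for selected encoder is fallbacked to CV_8U.
```

View pics/ad_ov.png

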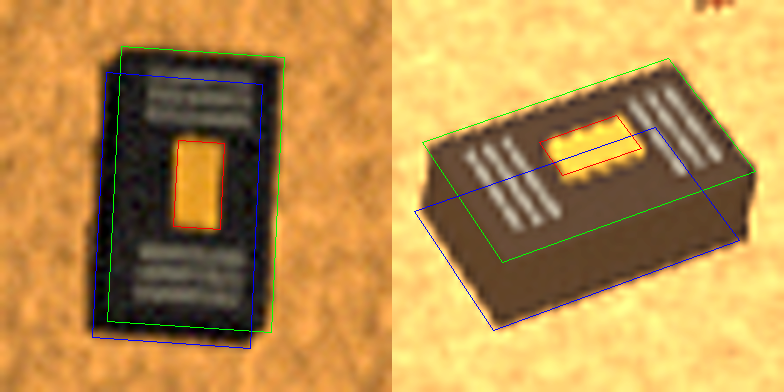

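```bash
python3 -m handwheel '[{"jaw":45,"delta_pos":[0.242,0.457,-0.021],"turn":-0.0229},{"jaw":45,"delta_pos":[0.242,0.457,-0.021],"turn":-0.0229},{"jaw":45,"delta_pos":[0.242,0.457,-0.021],"turn":-0.0229},{"jaw":45,"delta_pos":[0.242,0.457,-0.021],"turn":-0.0229},{"jaw":45,"delta_pos":[0.242,0.457,-0.021],"turn":-0.0229},{"jaw":45,"delta_pos":[0.242,0.457,-0.021],"turn":-0.0229},{"jaw":45,"delta_pos":[0.242,0.457,-0.021],"turn":-0.0229},{"jaw":45,"delta_pos":[0.242,0.457,-0.021],"turn":-0.0229},{"jaw":45,"delta_pos":[0.242,0.457,-0.021],"turn":-0.0229},{"jaw":45,"delta_pos":[0.242,0.457,-0.021],"turn":-0.0229}]'; python3 go.py .422 .3125 .16 0.8
```

```text
clock: 4.98
position: [0.4591, 0.2225, 0.1508]
ee_rot: [-0.007, 1.0, -0.001, -0.001]
ft_force: [1.7, 0.0, -1.7]
grip_width: 0.651
pos [0.4591 0.2225 0.1508] yaw 0.84 tilt [-0.0023 -0.0014 -1.    ] 
delta [ 0.0358  0.0905 -0.0092] dist 0.098 turn 0.0002 deg 0.04 F [ 1.7  0.  -1.7] grip 0.651 t 4.9833
```

```bash
python3 -m handwheel '[{"jaw":45,"delta_pos":[0.036,0.09,-0.009],"turn":0},{"jaw":45,"delta_pos":[0.036,0.09,-0.009],"turn":0},{"jaw":45,"delta_pos":[0.036,0.09,-0.009],"turn":0},{"jaw":45,"delta_pos":[0.036,0.09,-0.009],"turn":0},{"jaw":45,"delta_pos":[0.036,0.09,-0.009],"turn":0},{"jaw":45,"delta_pos":[0.036,0.09,-0.009],"turn":0}]'; python3 go.py .422 .3125 .16 0.8
python3 - <<'E'
from h import *
for n in("top","side"): cv2.imwrite(f"pics/{n}6.png",camera(n)[:,:,::-1])
a=cv2.imread("pics/top6.png")[180:330,50:250];b=cv2.imread("pics/side6.png")[50:200,90:290]
cv2.imwrite("pics/v6.png",cv2.resize(np.hstack([a,b]),None,fx=2,fy=2,interpolation=cv2.INTER_CUBIC))
E
python3 held.py pics/v7.png pics/side6.png .0068 .036 125 75
```

```text
clock: 5.48
position: [0.424, 0.3093, 0.16]
ee_rot: [-0.007, 1.0, -0.001, -0.001]
ft_force: [-0.8, -0.6, -2.4]
grip_width: 0.649
pos [0.424  0.3093 0.16  ] yaw 0.76 tilt [-0.0015 -0.002  -1.    ] 
delta [0.002  0.0032 0.    ] dist 0.004 turn -0.0002 deg -0.04 F [-0.8 -0.6 -2.4] grip 0.649 t 5.4833
```

View pics/v6.png

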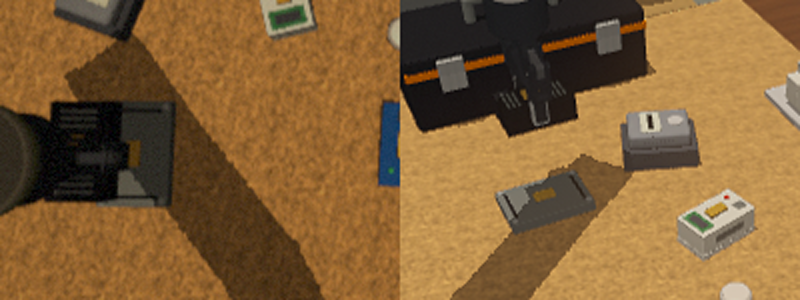

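View pics/v7.png

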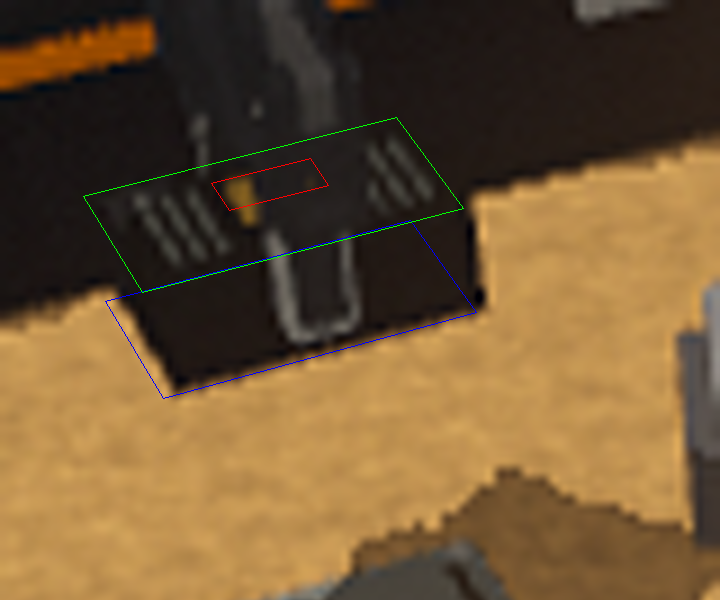

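```bash
python3 - <<'E'
from ov import *
q=[.422,.3125,np.radians(.8)]
P=[(rect(q,.124,.084,.018),(0,255,0)),(rect(q,.124,.084,0.0),(255,0,0)),(rect(q,.03,.016,.024),(0,0,255))]
a=draw("top",cv2.imread("pics/top0_raw.png"),87,226,60,10,P);b=draw("side",cv2.imread("pics/side0_raw.png"),132,130,60,10,P)
cv2.imwrite("pics/b_t.png",a);cv2.imwrite("pics/b_s.png",b[:450])
E
```

```text
(no output)
```

View pics/b_t.png

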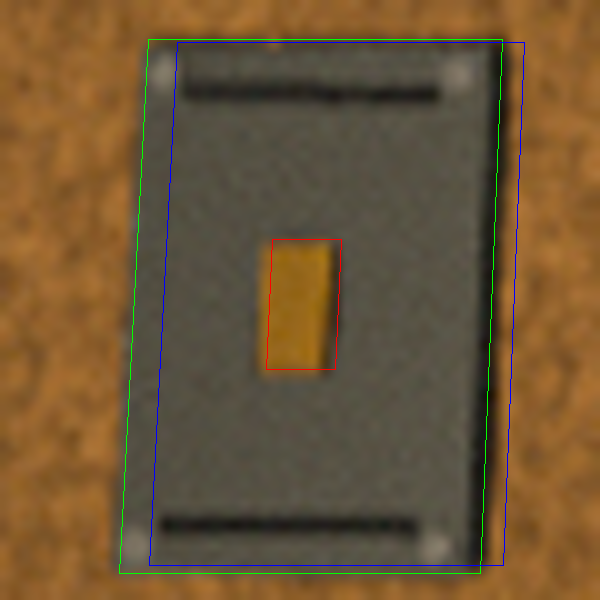

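View pics/b_s.png

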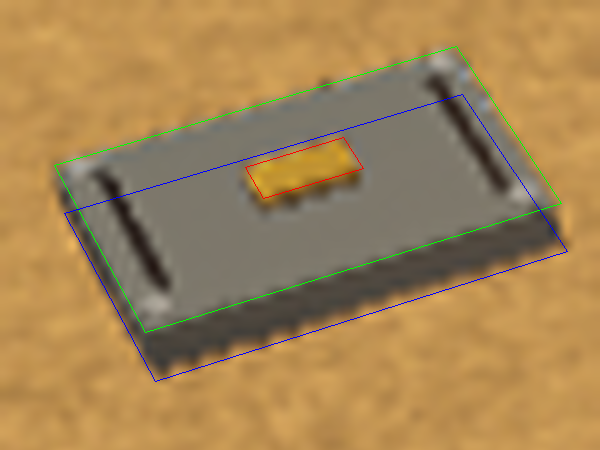

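```bash
python3 held.py pics/v8.png pics/top6.png .0068 .036 65 220 0.003 0; python3 - <<'E'
import cv2,numpy as np
a=cv2.imread("pics/v8.png").astype(float)*1.8;cv2.imwrite("pics/v8.png",np.clip(a,0,255).astype(np.uint8))
E
```

```text
(no output)
```

View pics/v8.png

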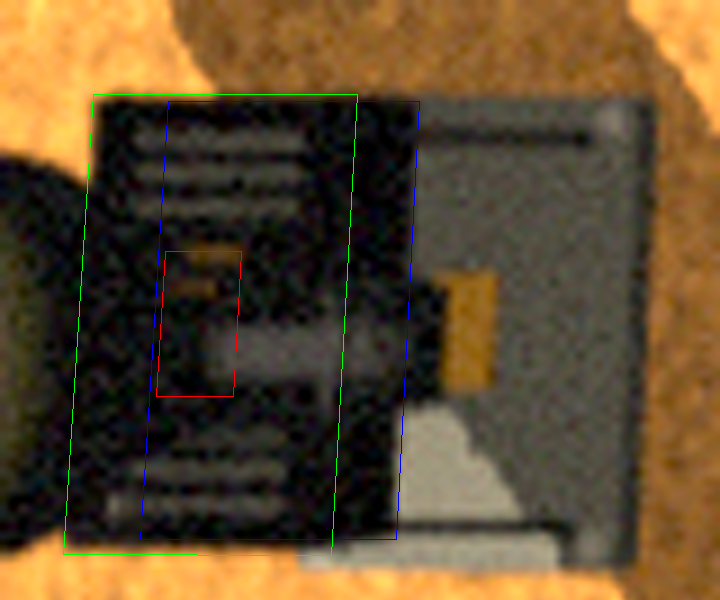

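```bash
python3 go.py .4183 .3122 .04 0.8
```

```text
pos [0.4246 0.3092 0.1606] yaw 0.69 tilt [-8.0e-04 -1.1e-03 -1.0e+00] 
delta [0.0061 0.0032 0.1206] dist 0.121 turn -0.0006 deg -0.11 F [-0.2  0.9 -2. ] grip 0.647 t 5.5833
```

```bash
python3 -m handwheel '[{"jaw":45,"delta_pos":[0.006,0.003,0.03],"turn":0},{"jaw":45,"delta_pos":[0.006,0.003,0.06],"turn":0},{"jaw":45,"delta_pos":[0.006,0.003,0.09],"turn":0},{"jaw":45,"delta_pos":[0.006,0.003,0.11],"turn":0},{"jaw":45,"delta_pos":[0.006,0.003,0.12],"turn":0},{"jaw":45,"delta_pos":[0.006,0.003,0.12],"turn":0},{"jaw":45,"delta_pos":[0.006,0.003,0.12],"turn":0}]'; python3 go.py .4183 .3122 .04 0.8
python3 - <<'E'
from h import *
for n in("top","side"): cv2.imwrite(f"pics/{n}9.png",camera(n)[:,:,::-1])
a=cv2.imread("pics/top9.png")[215:295,75:175];b=cv2.imread("pics/side9.png")[95:175,105:205]
cv2.imwrite("pics/v9.png",np.clip(1.5*cv2.resize(np.hstack([a,b]),None,fx=4,fy=4,interpolation=cv2.INTER_CUBIC).astype(float),0,255).astype(np.uint8))
E
```

```text
clock: 6.17
position: [0.4187, 0.3133, 0.0418]
ee_rot: [-0.007, 1.0, -0.0, 0.0]
ft_force: [0.6, 0.1, -1.5]
grip_width: 0.651
pos [0.4187 0.3133 0.0418] yaw 0.76 tilt [ 1.e-04 -1.e-04 -1.e+00] 
delta [ 0.0004 -0.0011  0.0018] dist 0.002 turn -0.0002 deg -0.04 F [ 0.6  0.1 -1.5] grip 0.651 t 6.1667
```

View pics/v9.png

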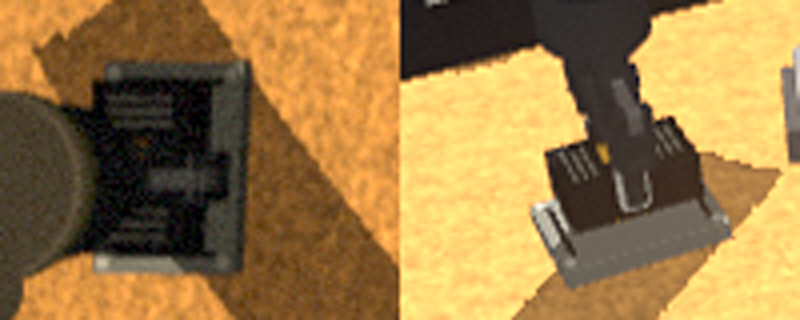

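The adapter hovers over the base: stripes are even at both ends, and it looks centred lengthwise. Lowering slowly.

```bash
python3 -m handwheel '[{"jaw":45,"delta_pos":[0,-0.001,0.006],"turn":0},{"jaw":45,"delta_pos":[0,-0.001,0.01],"turn":0},{"jaw":45,"delta_pos":[0,-0.001,0.013],"turn":0},{"jaw":45,"delta_pos":[0,-0.001,0.015],"turn":0},{"jaw":45,"delta_pos":[0,-0.001,0.015],"turn":0},{"jaw":45,"delta_pos":[0,-0.001,0.015],"turn":0}]'; python3 go.py .4183 .3122 .0248 0.8
```

```text
clock: 6.77
position: [0.4181, 0.3127, 0.0262]
ee_rot: [-0.007, 1.0, -0.0, -0.0]
ft_force: [-0.7, -0.3, -2.1]
grip_width: 0.646
pos [0.4181 0.3127 0.0262] yaw 0.82 tilt [-2.e-04 -1.e-04 -1.e+00] 
delta [-0.0002 -0.0005  0.0014] dist 0.002 turn 0.0001 deg 0.02 F [-0.7 -0.3 -2.1] grip 0.646 t 6.7667
```

```bash
python3 -m handwheel '[{"jaw":45,"delta_pos":[0,0,0.001],"turn":0},{"jaw":45,"delta_pos":[0,0,0.0015],"turn":0},{"jaw":45,"delta_pos":[0,0,0.002],"turn":0},{"jaw":45,"delta_pos":[0,0,0.0025],"turn":0},{"jaw":45,"delta_pos":[0,0,0.0025],"turn":0}]'; python3 go.py .4183 .3122 .0248 0.8
```

```text
clock: 7.18
position: [0.4182, 0.3128, 0.0247]
ee_rot: [-0.007, 1.0, 0.0, -0.0]
ft_force: [-4.9, -4.0, 9.4]
grip_width: 0.647
pos [0.4182 0.3128 0.0247] yaw 0.82 tilt [-1.e-04  4.e-04 -1.e+00] 
delta [-0.0001 -0.0006 -0.0001] dist 0.001 turn 0.0001 deg 0.02 F [-4.9 -4.   9.4] grip 0.647 t 7.1833
```

Contact at exactly the expected height (24.7 mm). Release and rise.

```bash
python3 -m handwheel '[{"jaw":58,"delta_pos":[0,0,0.001],"turn":0},{"jaw":62,"delta_pos":[0,0,0.001],"turn":0},{"jaw":72,"delta_pos":[0,0,0],"turn":0},{"jaw":80,"delta_pos":[0,0,0],"turn":0},{"jaw":80,"delta_pos":[0,0,-0.01],"turn":0},{"jaw":80,"delta_pos":[0,0,-0.04],"turn":0},{"jaw":80,"delta_pos":[0,0,-0.08],"turn":0},{"jaw":85,"delta_pos":[0,0,-0.12],"turn":0},{"jaw":85,"delta_pos":[0,0,-0.16],"turn":0}]'; python3 go.py .612 .1415 .2 14.9
```

```text
clock: 7.93
position: [0.4179, 0.3122, 0.1865]
ee_rot: [-0.007, 1.0, 0.0, 0.0]
ft_force: [1.7, 1.4, -0.2]
grip_width: 0.993
pos [0.4179 0.3122 0.1865] yaw 0.8 tilt [ 3.e-04  2.e-04 -1.e+00] 
delta [-0.1917 -0.1734 -0.0135] dist 0.259 turn -0.0783 deg -14.1 F [ 1.7  1.4 -0.2] grip 0.993 t 7.9333
```

```bash
python3 - <<'E'
from ov import *
cv2.imwrite("pics/top10.png",camera("top")[:,:,::-1])
def both(name,q,h,plug,ut,vt,us,vs):
    P=[(rect(q,.096,.056,h),(0,255,0)),(rect(q,.096,.056,0),(255,0,0))]+([(rect(q,.03,.016,h+.006),(0,0,255))] if plug else [])
    a=draw("top",cv2.imread("pics/top0_raw.png"),ut,vt,56,7,P);b=draw("side",cv2.imread("pics/side0_raw.png"),us,vs,56,7,P)
    return np.hstack([a,b])
cv2.imwrite("pics/m_ov.png",both("m",[.6116,.1419,np.radians(14.9)],.044,1,163,148,220,131))
cv2.imwrite("pics/mo_ov.png",both("m",[.4367,-.0043,np.radians(-2.2)],.036,1,224,224,184,190))
cv2.imwrite("pics/c_ov.png",both("m",[.421,-.2776,np.radians(-.4)],.04,0,343,232,230,284))
E
```

```text
(no output)
```

View pics/m_ov.png

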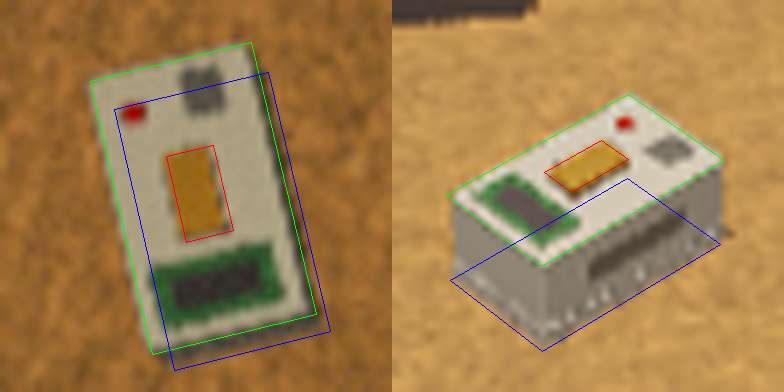

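View pics/mo_ov.png

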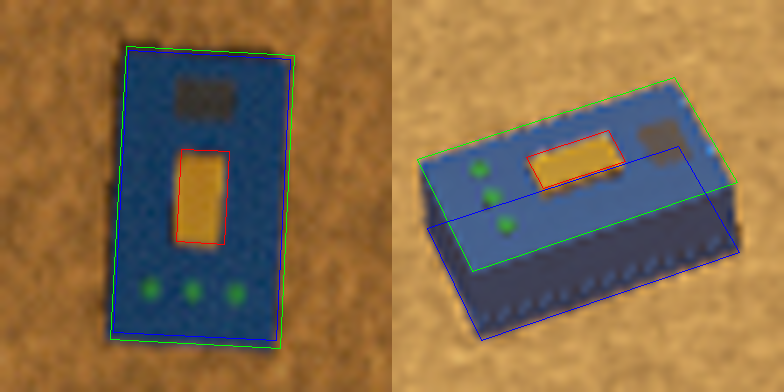

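View pics/c_ov.png

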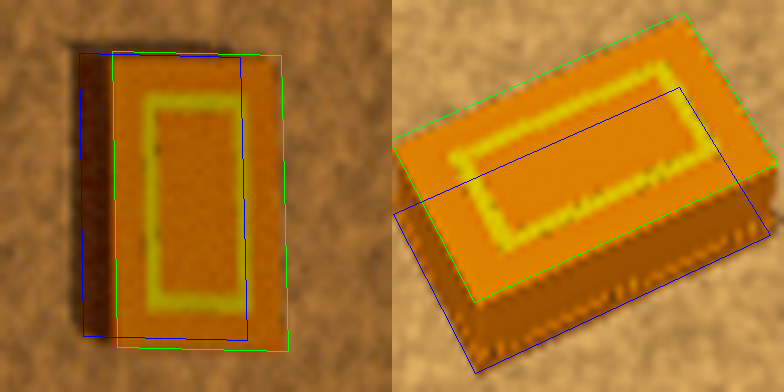

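All three overlays fit well: meter near (611.6, 141.9) mm at 14.9°, module (436.5, -4), cover (421, -277.6). Now the meter.

```bash
python3 -m handwheel '[{"jaw":85,"delta_pos":[-0.192,-0.173,-0.014],"turn":-0.078},{"jaw":85,"delta_pos":[-0.192,-0.173,-0.014],"turn":-0.078},{"jaw":85,"delta_pos":[-0.192,-0.173,-0.014],"turn":-0.078},{"jaw":85,"delta_pos":[-0.192,-0.173,-0.014],"turn":-0.078},{"jaw":85,"delta_pos":[-0.192,-0.173,-0.014],"turn":-0.078},{"jaw":85,"delta_pos":[-0.192,-0.173,-0.014],"turn":-0.078},{"jaw":85,"delta_pos":[-0.192,-0.173,-0.014],"turn":-0.078},{"jaw":85,"delta_pos":[-0.192,-0.173,-0.014],"turn":-0.078},{"jaw":85,"delta_pos":[-0.192,-0.173,-0.014],"turn":-0.078}]'; python3 go.py .6116 .1417 .1 14.9
python3 - <<'E'
from h import *
cv2.imwrite("pics/side11.png",camera("side")[:,:,::-1])
cv2.imwrite("pics/v11.png",cv2.resize(cv2.imread("pics/side11.png")[90:240,110:310],None,fx=4,fy=4,interpolation=cv2.INTER_CUBIC))
E
```

```text
clock: 8.73
position: [0.6132, 0.1411, 0.1981]
ee_rot: [-0.128, 0.992, -0.0, 0.0]
ft_force: [-1.0, 0.9, 0.4]
grip_width: 0.996
pos [0.6132 0.1411 0.1981] yaw 14.71 tilt [ 1.e-04 -4.e-04 -1.e+00] 
delta [0.0014 0.0011 0.0981] dist 0.098 turn -0.001 deg -0.19 F [-1.   0.9  0.4] grip 0.996 t 8.7333
```

View pics/v11.png

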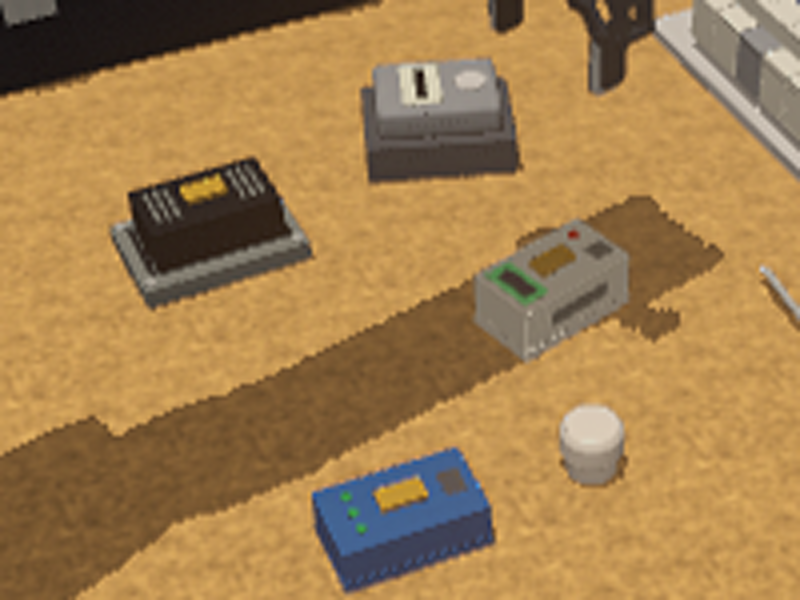

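The adapter sits flat and central on the base (crop 130–290, 160–270). Descend on the meter.

```bash
python3 -m handwheel '[{"jaw":85,"delta_pos":[0.0014,0.001,0.04],"turn":-0.001},{"jaw":85,"delta_pos":[0.0014,0.001,0.08],"turn":-0.001},{"jaw":85,"delta_pos":[0.0014,0.001,0.12],"turn":-0.001},{"jaw":85,"delta_pos":[0.0014,0.001,0.15],"turn":-0.001},{"jaw":85,"delta_pos":[0.0014,0.001,0.175],"turn":-0.001},{"jaw":85,"delta_pos":[0.0014,0.001,0.185],"turn":-0.001},{"jaw":85,"delta_pos":[0.0014,0.001,0.187],"turn":-0.001},{"jaw":85,"delta_pos":[0.0014,0.001,0.187],"turn":-0.001}]'; python3 go.py .6116 .1417 .011 14.9
```

```text
clock: 9.45
position: [0.6109, 0.144, 0.0116]
ee_rot: [-0.131, 0.991, 0.0, 0.0]
ft_force: [0.0, 0.2, 0.4]
grip_width: 0.997
pos [0.6109 0.144  0.0116] yaw 15.11 tilt [ 2.e-04  5.e-04 -1.e+00] 
delta [-0.     -0.0024  0.0006] dist 0.002 turn 0.0011 deg 0.21 F [0.  0.2 0.4] grip 0.997 t 9.45
```

```bash
python3 -m handwheel '[{"jaw":75,"delta_pos":[0,-0.002,0],"turn":0.001},{"jaw":65,"delta_pos":[0,-0.002,0],"turn":0.001},{"jaw":58,"delta_pos":[0,-0.002,0],"turn":0.001},{"jaw":45,"delta_pos":[0,-0.002,0],"turn":0.001},{"jaw":45,"delta_pos":[0,-0.002,0],"turn":0.001},{"jaw":45,"delta_pos":[0,-0.002,0],"turn":0.001},{"jaw":45,"delta_pos":[0,-0.002,0],"turn":0.001},{"jaw":45,"delta_pos":[0,-0.002,0],"turn":0.001}]' 50; python3 go.py .6116 .1417 .011 14.9
```

```text
clock: 10.12
position: [0.6125, 0.1417, 0.0126]
ee_rot: [-0.129, 0.992, 0.001, 0.001]
ft_force: [-1.4, 0.4, 7.3]
grip_width: 0.647
pos [0.6125 0.1417 0.0126] yaw 14.87 tilt [ 0.0023  0.0013 -1.    ] 
delta [0.0009 0.0002 0.0016] dist 0.002 turn -0.0002 deg -0.03 F [-1.4  0.4  7.3] grip 0.647 t 10.1167
```

```bash
python3 -m handwheel '[{"jaw":45,"delta_pos":[0,-0.002,-0.005],"turn":0.001},{"jaw":45,"delta_pos":[0,-0.002,-0.03],"turn":0.001},{"jaw":45,"delta_pos":[0,-0.002,-0.07],"turn":0.001},{"jaw":45,"delta_pos":[0,-0.002,-0.11],"turn":0.001},{"jaw":45,"delta_pos":[0,-0.002,-0.15],"turn":0.001},{"jaw":45,"delta_pos":[0,-0.002,-0.16],"turn":0.001},{"jaw":45,"delta_pos":[0,-0.002,-0.16],"turn":0.001}]'; python3 go.py .4215 .312 .18 0.8
python3 - <<'E'
from h import *
for n in("top","side"): cv2.imwrite(f"pics/{n}12.png",camera(n)[:,:,::-1])
E
python3 held.py pics/v12.png pics/side12.png .0126 .044 220 75
```

```text
clock: 10.7
position: [0.6138, 0.1393, 0.1749]
ee_rot: [-0.128, 0.992, 0.001, 0.003]
ft_force: [-0.4, 0.1, -4.2]
grip_width: 0.648
pos [0.6138 0.1393 0.1749] yaw 14.65 tilt [ 0.0061  0.0024 -1.    ] 
delta [ 0.1424  0.2158 -0.0058] dist 0.259 turn 0.077 deg 13.85 F [-0.4  0.1 -4.2] grip 0.648 t 10.7
```

View pics/v12.png

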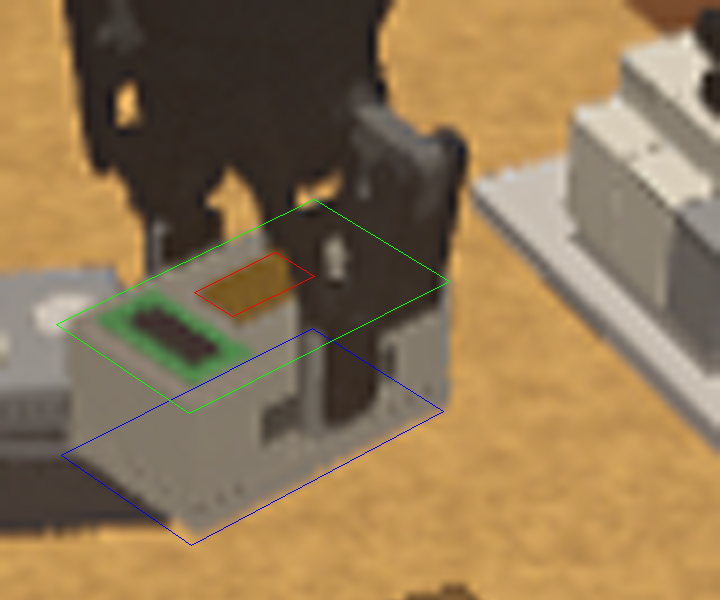

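```bash
cat > st.py <<'E'
import sys
from ov import *
# st.py out top.png side.png x y yaw zbot h plug
o,t,s=sys.argv[1:4];x,y,a,zb,h,pl=map(float,sys.argv[4:10]);q=[x,y,np.radians(a)]
P=[(rect(q,.096,.056,zb+h),(0,255,0)),(rect(q,.096,.056,zb),(255,0,0))]+([(rect(q,.03,.016,zb+h+.006),(0,0,255))] if pl else [])
ims=[]
for n,f in(("top",t),("side",s)):
    c=proj(n,[[x,y,zb+h/2]])[0];u=int(c[0])-28;v=int(c[1])-28
    ims.append(draw(n,cv2.imread(f),u,v,56,7,P))
cv2.imwrite(o,np.clip(1.4*np.hstack(ims).astype(float),0,255).astype(np.uint8))
E
python3 st.py pics/v13.png pics/top12.png pics/side12.png .4212 .3125 .8 .018 .036 1
```

```text
(no output)
```

View pics/v13.png

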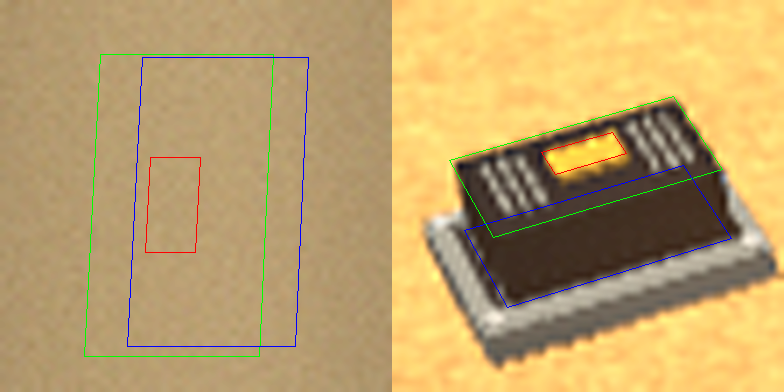

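```bash
python3 go.py .4202 .3124 .19 0.8; python3 -m handwheel '[{"jaw":45,"delta_pos":[0.143,0.216,-0.015],"turn":0.077},{"jaw":45,"delta_pos":[0.143,0.216,-0.015],"turn":0.077},{"jaw":45,"delta_pos":[0.143,0.216,-0.015],"turn":0.077},{"jaw":45,"delta_pos":[0.143,0.216,-0.015],"turn":0.077},{"jaw":45,"delta_pos":[0.143,0.216,-0.015],"turn":0.077},{"jaw":45,"delta_pos":[0.143,0.216,-0.015],"turn":0.077},{"jaw":45,"delta_pos":[0.143,0.216,-0.015],"turn":0.077},{"jaw":45,"delta_pos":[0.143,0.216,-0.015],"turn":0.077},{"jaw":45,"delta_pos":[0.143,0.216,-0.015],"turn":0.077},{"jaw":45,"delta_pos":[0.143,0.216,-0.015],"turn":0.077}]';python3 go.py .4202 .3124 .19 0.8
python3 - <<'E'
from h import *
for n in("top","side"): cv2.imwrite(f"pics/{n}14.png",camera(n)[:,:,::-1])
E
python3 held.py pics/v14.png pics/side14.png .0126 .044 125 60 .001 0
python3 go.py .4202 .3124 .085 0.8
```

```text
pos [0.6113 0.1391 0.1696] yaw 14.68 tilt [-1.4e-03 -2.0e-04 -1.0e+00] 
delta [ 0.141   0.2161 -0.0202] dist 0.259 turn 0.0771 deg 13.88 F [ 0.5 -0.2 -4.4] grip 0.648 t 10.8
clock: 11.63
position: [0.4188, 0.3106, 0.1841]
ee_rot: [-0.007, 1.0, -0.001, -0.001]
ft_force: [0.8, -0.7, -2.7]
grip_width: 0.641
pos [0.4188 0.3106 0.1841] yaw 0.78 tilt [-0.0018 -0.0025 -1.    ] 
delta [-0.0014  0.0017 -0.0059] dist 0.006 turn -0.0001 deg -0.02 F [ 0.8 -0.7 -2.7] grip 0.641 t 11.6333
pos [0.4195 0.3105 0.1847] yaw 0.7 tilt [-0.001  -0.0016 -1.    ] 
delta [-0.0009  0.0021  0.0997] dist 0.1 turn -0.0006 deg -0.1 F [ 0.1  0.5 -2.7] grip 0.645 t 11.7333
```

View pics/v14.png

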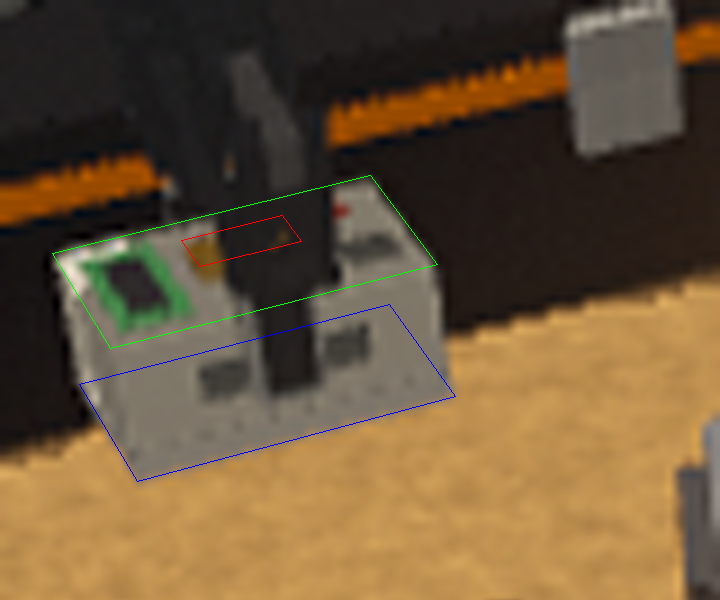

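```bash
python3 -m handwheel '[{"jaw":45,"delta_pos":[-0.001,0.002,0.03],"turn":0},{"jaw":45,"delta_pos":[-0.001,0.002,0.06],"turn":0},{"jaw":45,"delta_pos":[-0.001,0.002,0.085],"turn":0},{"jaw":45,"delta_pos":[-0.001,0.002,0.1],"turn":0},{"jaw":45,"delta_pos":[-0.001,0.002,0.103],"turn":0},{"jaw":45,"delta_pos":[-0.001,0.002,0.103],"turn":0},{"jaw":45,"delta_pos":[-0.001,0.002,0.103],"turn":0}]'
python3 - <<'E'
from h import *
for n in("top","side"): cv2.imwrite(f"pics/{n}15.png",camera(n)[:,:,::-1])
E
python3 held.py pics/v15.png pics/side15.png .0126 .044 120 90 .0005 0
python3 go.py .4207 .3124 .0666 0.8
```

```text
clock: 12.32
position: [0.4208, 0.3138, 0.0836]
ee_rot: [-0.007, 1.0, 0.0, 0.0]
ft_force: [-0.3, 0.8, -2.1]
grip_width: 0.649
pos [0.4208 0.3143 0.0842] yaw 0.79 tilt [ 0.0016  0.0016 -1.    ] 
delta [ 0.0002 -0.0019  0.0176] dist 0.018 turn -0.0001 deg -0.01 F [-0.  -0.1 -2.8] grip 0.65 t 12.4167
```

View pics/v15.png

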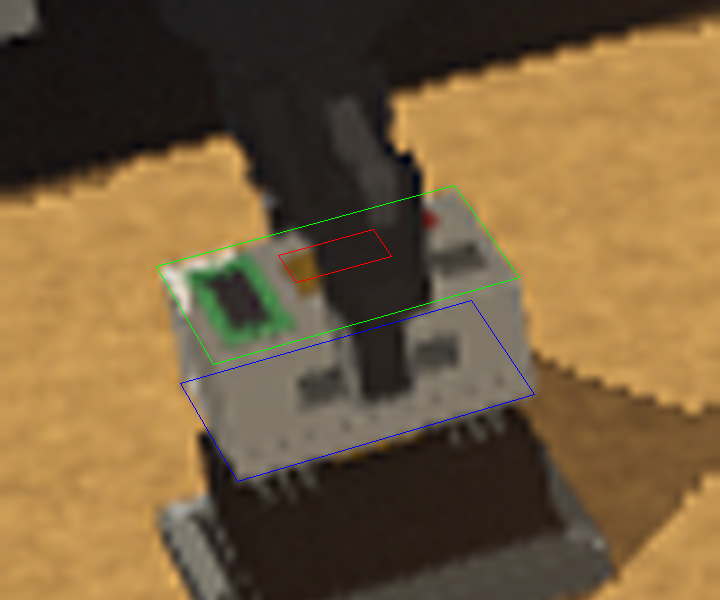

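```bash
python3 -m handwheel '[{"jaw":45,"delta_pos":[0,-0.0015,0.006],"turn":0},{"jaw":45,"delta_pos":[0,-0.0015,0.01],"turn":0},{"jaw":45,"delta_pos":[0,-0.0015,0.013],"turn":0},{"jaw":45,"delta_pos":[0,-0.0015,0.015],"turn":0},{"jaw":45,"delta_pos":[0,-0.0015,0.016],"turn":0},{"jaw":45,"delta_pos":[0,-0.0015,0.016],"turn":0}]'; python3 go.py .4207 .3124 .0666 0.8
```

```text
clock: 12.92
position: [0.4199, 0.3124, 0.0668]
ee_rot: [-0.007, 1.0, -0.0, -0.0]
ft_force: [0.1, -0.7, -3.4]
grip_width: 0.646
pos [0.4199 0.3124 0.0668] yaw 0.82 tilt [-1.e-04 -1.e-04 -1.e+00] 
delta [-0.0008 -0.      0.0002] dist 0.001 turn 0.0001 deg 0.02 F [ 0.1 -0.7 -3.4] grip 0.646 t 12.9167
```

```bash
python3 -m handwheel '[{"jaw":45,"delta_pos":[-0.0005,0,0.0005],"turn":0},{"jaw":45,"delta_pos":[-0.0005,0,0.001],"turn":0},{"jaw":45,"delta_pos":[-0.0005,0,0.0015],"turn":0},{"jaw":45,"delta_pos":[-0.0005,0,0.0015],"turn":0}]'; python3 go.py .4207 .3124 .0666 0.8
```

```text
clock: 13.25
position: [0.4203, 0.3126, 0.0666]
ee_rot: [-0.007, 1.0, 0.0, -0.0]
ft_force: [-7.5, -5.5, 12.8]
grip_width: 0.647
pos [0.4203 0.3126 0.0666] yaw 0.83 tilt [-5.e-04  5.e-04 -1.e+00] 
delta [-0.0004 -0.0002 -0.    ] dist 0.0 turn 0.0002 deg 0.03 F [-7.5 -5.5 12.8] grip 0.647 t 13.25
```

Seated at 66.6 mm as expected. Release, rise.

```bash
python3 -m handwheel '[{"jaw":58,"delta_pos":[0,0,-0.0005],"turn":0},{"jaw":62,"delta_pos":[0,0,-0.0005],"turn":0},{"jaw":72,"delta_pos":[0,0,-0.001],"turn":0},{"jaw":80,"delta_pos":[0,0,-0.001],"turn":0},{"jaw":80,"delta_pos":[0,0,-0.01],"turn":0},{"jaw":80,"delta_pos":[0,0,-0.04],"turn":0},{"jaw":85,"delta_pos":[0,0,-0.08],"turn":0},{"jaw":85,"delta_pos":[0,0,-0.12],"turn":0},{"jaw":85,"delta_pos":[0,0,-0.15],"turn":0}]'; python3 go.py .4365 -.0038 .2 -2.2
```

```text
clock: 14.0
position: [0.421, 0.3125, 0.2193]
ee_rot: [-0.007, 1.0, 0.001, 0.001]
ft_force: [0.6, -0.0, 0.0]
grip_width: 0.995
pos [0.421  0.3125 0.2193] yaw 0.79 tilt [ 0.0021  0.0021 -1.    ] 
delta [-0.0111 -0.3166  0.0187] dist 0.317 turn 0.0166 deg 2.99 F [ 0.6 -0.   0. ] grip 0.995 t 14.0
```

```bash
python3 -m handwheel '[{"jaw":85,"delta_pos":[-0.011,-0.316,0.019],"turn":0.0167},{"jaw":85,"delta_pos":[-0.011,-0.316,0.019],"turn":0.0167},{"jaw":85,"delta_pos":[-0.011,-0.316,0.019],"turn":0.0167},{"jaw":85,"delta_pos":[-0.011,-0.316,0.019],"turn":0.0167},{"jaw":85,"delta_pos":[-0.011,-0.316,0.019],"turn":0.0167},{"jaw":85,"delta_pos":[-0.011,-0.316,0.019],"turn":0.0167},{"jaw":85,"delta_pos":[-0.011,-0.316,0.019],"turn":0.0167},{"jaw":85,"delta_pos":[-0.011,-0.316,0.019],"turn":0.0167},{"jaw":85,"delta_pos":[-0.011,-0.316,0.019],"turn":0.0167},{"jaw":85,"delta_pos":[-0.011,-0.316,0.019],"turn":0.0167}]'; 
python3 - <<'E'
from h import *
for n in("top","side"): cv2.imwrite(f"pics/{n}16.png",camera(n)[:,:,::-1])
E
python3 st.py pics/v16.png pics/top16.png pics/side16.png .4212 .3125 .8 .054 .044 1
python3 go.py .4365 -.0038 .007 -2.2
```

```text
clock: 14.83
position: [0.436, -0.0047, 0.1969]
ee_rot: [0.021, 1.0, 0.001, 0.0]
ft_force: [-0.5, 1.2, -0.2]
grip_width: 0.992
pos [ 0.4361 -0.0026  0.1967] yaw -2.14 tilt [ 4.e-04  5.e-04 -1.e+00] 
delta [-0.0004 -0.0013  0.1897] dist 0.19 turn 0.0003 deg 0.06 F [-0.2  0.  -0.3] grip 0.997 t 14.9333
```

View pics/v16.png

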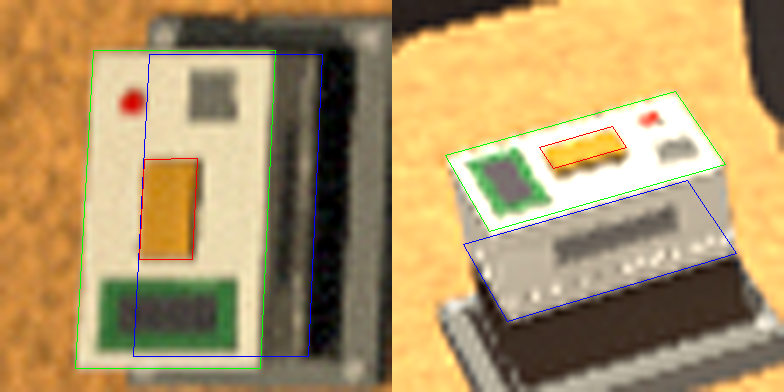

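The meter overlay fits within a pixel in both views; it sits flat. Now the module.

```bash
python3 -m handwheel '[{"jaw":85,"delta_pos":[0,-0.001,0.04],"turn":0},{"jaw":85,"delta_pos":[0,-0.001,0.08],"turn":0},{"jaw":85,"delta_pos":[0,-0.001,0.12],"turn":0},{"jaw":85,"delta_pos":[0,-0.001,0.15],"turn":0},{"jaw":85,"delta_pos":[0,-0.001,0.175],"turn":0},{"jaw":85,"delta_pos":[0,-0.001,0.187],"turn":0},{"jaw":85,"delta_pos":[0,-0.001,0.19],"turn":0},{"jaw":85,"delta_pos":[0,-0.001,0.19],"turn":0}]'; python3 go.py .4365 -.0038 .007 -2.2
```

```text
clock: 15.6
position: [0.4355, -0.0036, 0.0058]
ee_rot: [0.018, 1.0, -0.0, -0.001]
ft_force: [0.9, 0.0, 0.8]
grip_width: 0.994
pos [ 0.4355 -0.0036  0.0058] yaw -2.08 tilt [-1.8e-03 -6.0e-04 -1.0e+00] 
delta [-0.001  -0.0002 -0.0012] dist 0.002 turn 0.0007 deg 0.12 F [0.9 0.  0.8] grip 0.994 t 15.6
```

```bash
python3 -m handwheel '[{"jaw":75,"delta_pos":[-0.001,0,-0.001],"turn":0},{"jaw":65,"delta_pos":[-0.001,0,-0.001],"turn":0},{"jaw":58,"delta_pos":[-0.001,0,-0.001],"turn":0},{"jaw":45,"delta_pos":[-0.001,0,-0.001],"turn":0},{"jaw":45,"delta_pos":[-0.001,0,-0.001],"turn":0},{"jaw":45,"delta_pos":[-0.001,0,-0.001],"turn":0},{"jaw":45,"delta_pos":[-0.001,0,-0.001],"turn":0},{"jaw":45,"delta_pos":[-0.001,0,-0.001],"turn":0}]' 40; python3 go.py .4365 -.0038 .007 -2.2
```

```text
clock: 16.27
position: [0.4379, -0.0039, 0.0085]
ee_rot: [0.019, 1.0, 0.001, 0.001]
ft_force: [-1.9, 0.7, 9.2]
grip_width: 0.65
pos [ 0.4379 -0.0039  0.0085] yaw -2.18 tilt [ 0.002   0.0014 -1.    ] 
delta [0.0014 0.0001 0.0015] dist 0.002 turn 0.0001 deg 0.02 F [-1.9  0.7  9.2] grip 0.65 t 16.2667
```

```bash
python3 -m handwheel '[{"jaw":45,"delta_pos":[-0.001,0,-0.006],"turn":0},{"jaw":45,"delta_pos":[-0.001,0,-0.03],"turn":0},{"jaw":45,"delta_pos":[-0.001,0,-0.07],"turn":0},{"jaw":45,"delta_pos":[-0.001,0,-0.11],"turn":0},{"jaw":45,"delta_pos":[-0.001,0,-0.15],"turn":0},{"jaw":45,"delta_pos":[-0.001,0,-0.175],"turn":0},{"jaw":45,"delta_pos":[-0.001,0,-0.175],"turn":0},{"jaw":45,"delta_pos":[-0.001,0,-0.175],"turn":0}]'
python3 - <<'E'
from h import *
for n in("top","side"): cv2.imwrite(f"pics/{n}17.png",camera(n)[:,:,::-1])
E
python3 held.py pics/v17.png pics/side17.png .0085 .036 165 110
python3 go.py .4212 .3125 .185 0.8
```

```text
clock: 16.93
position: [0.4387, -0.0043, 0.1838]
ee_rot: [0.019, 1.0, 0.001, 0.002]
ft_force: [0.2, -0.5, -2.5]
grip_width: 0.65
pos [ 0.4373 -0.0046  0.1816] yaw -2.19 tilt [-0.0011  0.     -1.    ] 
delta [ 0.0282  0.3162 -0.0034] dist 0.317 turn -0.0166 deg -2.99 F [ 0.  -0.5 -2.4] grip 0.649 t 17.0333
```

View pics/v17.png

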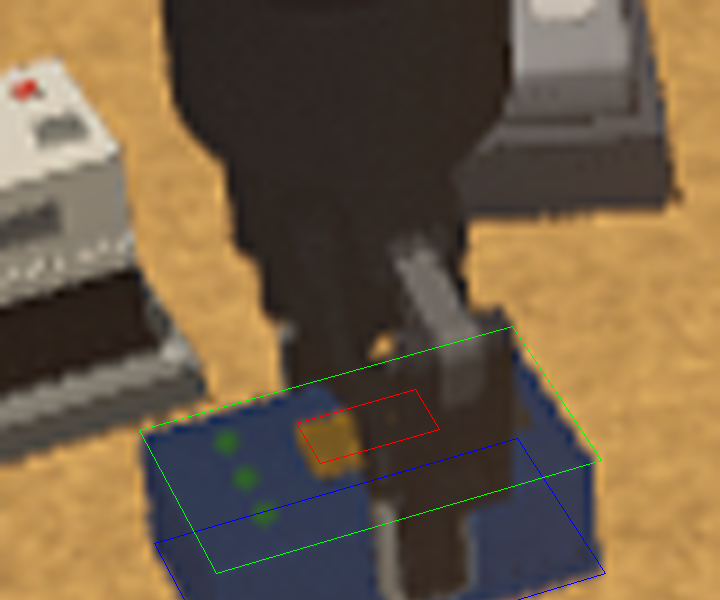

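```bash
python3 -m handwheel '[{"jaw":45,"delta_pos":[0.028,0.316,-0.005],"turn":-0.0166},{"jaw":45,"delta_pos":[0.028,0.316,-0.005],"turn":-0.0166},{"jaw":45,"delta_pos":[0.028,0.316,-0.005],"turn":-0.0166},{"jaw":45,"delta_pos":[0.028,0.316,-0.005],"turn":-0.0166},{"jaw":45,"delta_pos":[0.028,0.316,-0.005],"turn":-0.0166},{"jaw":45,"delta_pos":[0.028,0.316,-0.005],"turn":-0.0166},{"jaw":45,"delta_pos":[0.028,0.316,-0.005],"turn":-0.0166},{"jaw":45,"delta_pos":[0.028,0.316,-0.005],"turn":-0.0166},{"jaw":45,"delta_pos":[0.028,0.316,-0.005],"turn":-0.0166},{"jaw":45,"delta_pos":[0.028,0.316,-0.005],"turn":-0.0166}]'
python3 - <<'E'
from h import *
for n in("top","side"): cv2.imwrite(f"pics/{n}18.png",camera(n)[:,:,::-1])
E
python3 held.py pics/v18.png pics/side18.png .0085 .036 125 60
python3 go.py .4217 .3125 .1065 0.8
```

```text
clock: 17.87
position: [0.4208, 0.3131, 0.1851]
ee_rot: [-0.008, 1.0, -0.002, -0.001]
ft_force: [0.3, -1.6, -2.1]
grip_width: 0.649
pos [0.4219 0.311  0.186 ] yaw 0.74 tilt [-0.0015 -0.0023 -1.    ] 
delta [0.     0.0017 0.0794] dist 0.079 turn -0.0003 deg -0.06 F [-0.1  0.3 -2.1] grip 0.648 t 17.9667
```

View pics/v18.png

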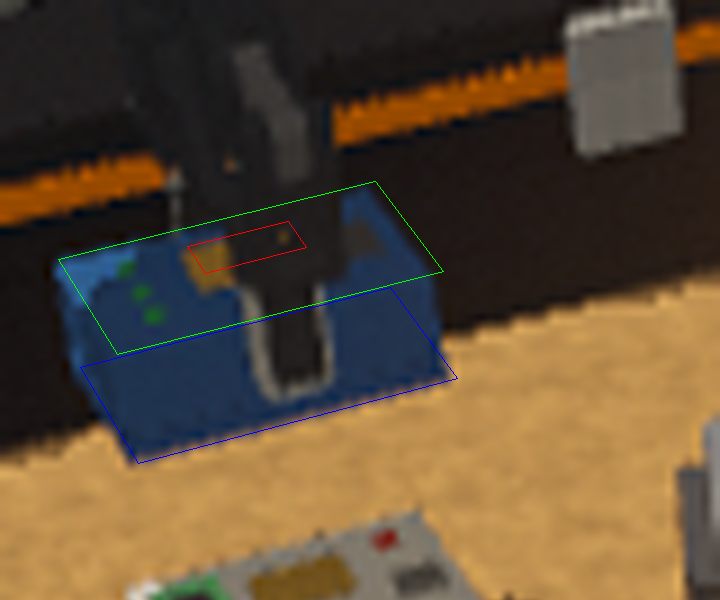

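```bash
python3 -m handwheel '[{"jaw":45,"delta_pos":[-0.001,0.001,0.02],"turn":0},{"jaw":45,"delta_pos":[-0.001,0.001,0.04],"turn":0},{"jaw":45,"delta_pos":[-0.001,0.001,0.055],"turn":0},{"jaw":45,"delta_pos":[-0.001,0.001,0.063],"turn":0},{"jaw":45,"delta_pos":[-0.001,0.001,0.063],"turn":0},{"jaw":45,"delta_pos":[-0.001,0.001,0.063],"turn":0},{"jaw":45,"delta_pos":[-0.001,0.001,0.063],"turn":0}]'
python3 - <<'E'
from h import *
for n in("top","side"): cv2.imwrite(f"pics/{n}19.png",camera(n)[:,:,::-1])
E
python3 held.py pics/v19.png pics/side19.png .0085 .036 120 75 -.0015 0
python3 go.py .4227 .3125 .1065 0.8
```

```text
clock: 18.55
position: [0.4236, 0.3134, 0.1254]
ee_rot: [-0.007, 1.0, 0.001, 0.001]
ft_force: [0.0, 0.0, -1.2]
grip_width: 0.646
pos [0.4235 0.3137 0.1254] yaw 0.79 tilt [ 0.0012  0.0013 -1.    ] 
delta [ 0.0008 -0.0012  0.0189] dist 0.019 turn -0.0 deg -0.01 F [-1.1  0.2 -1.7] grip 0.652 t 18.65
```

View pics/v19.png

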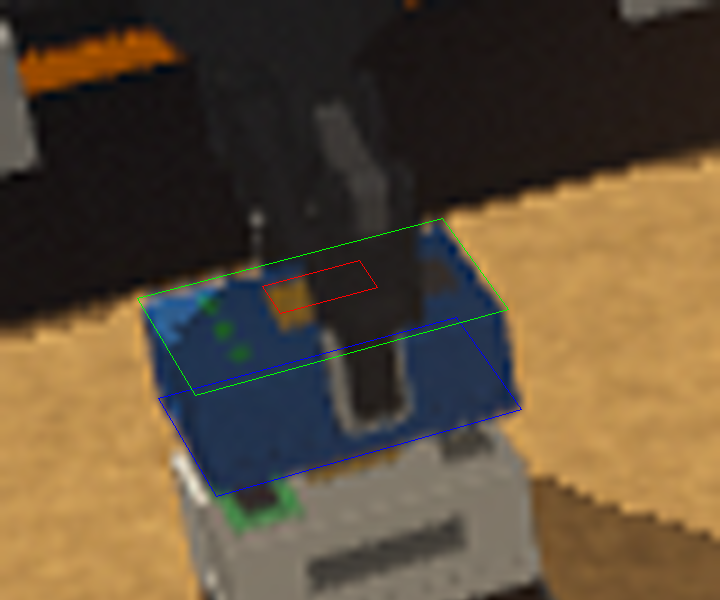

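Offset of -1.5 mm matches. Lowering (x −0.8 mm, y −1 mm).

```bash
python3 -m handwheel '[{"jaw":45,"delta_pos":[0.0005,-0.001,0.006],"turn":0},{"jaw":45,"delta_pos":[0.0005,-0.001,0.011],"turn":0},{"jaw":45,"delta_pos":[0.0005,-0.001,0.014],"turn":0},{"jaw":45,"delta_pos":[0.0005,-0.001,0.016],"turn":0},{"jaw":45,"delta_pos":[0.0005,-0.001,0.017],"turn":0},{"jaw":45,"delta_pos":[0.0005,-0.001,0.017],"turn":0}]'; python3 go.py .4227 .3125 .1065 0.8
```

```text
clock: 19.15
position: [0.4224, 0.3123, 0.107]
ee_rot: [-0.007, 1.0, -0.0, -0.0]
ft_force: [0.1, -0.3, -1.3]
grip_width: 0.648
pos [0.4224 0.3123 0.107 ] yaw 0.81 tilt [-3.e-04 -3.e-04 -1.e+00] 
delta [-0.0003  0.0002  0.0005] dist 0.001 turn 0.0 deg 0.01 F [ 0.1 -0.3 -1.3] grip 0.648 t 19.15
```

```bash
python3 -m handwheel '[{"jaw":45,"delta_pos":[0,0,0.0005],"turn":0},{"jaw":45,"delta_pos":[0,0,0.001],"turn":0},{"jaw":45,"delta_pos":[0,0,0.0015],"turn":0},{"jaw":45,"delta_pos":[0,0,0.0017],"turn":0},{"jaw":45,"delta_pos":[0,0,0.0017],"turn":0}]'; python3 go.py .4227 .3125 .1065 0.8
```

```text
clock: 19.57
position: [0.4226, 0.3126, 0.1066]
ee_rot: [-0.007, 1.0, 0.0, 0.0]
ft_force: [-3.1, -2.8, 7.7]
grip_width: 0.645
pos [0.4226 0.3126 0.1066] yaw 0.8 tilt [ 2.e-04  7.e-04 -1.e+00] 
delta [-0.0001 -0.0001  0.0001] dist 0.0 turn 0.0 deg 0.0 F [-3.1 -2.8  7.7] grip 0.645 t 19.5667
```

```bash
python3 -m handwheel '[{"jaw":58,"delta_pos":[0,0,-0.0005],"turn":0},{"jaw":62,"delta_pos":[0,0,-0.0005],"turn":0},{"jaw":72,"delta_pos":[0,0,-0.001],"turn":0},{"jaw":80,"delta_pos":[0,0,-0.001],"turn":0},{"jaw":80,"delta_pos":[0,0,-0.01],"turn":0},{"jaw":80,"delta_pos":[0,0,-0.04],"turn":0},{"jaw":85,"delta_pos":[0,0,-0.08],"turn":0},{"jaw":85,"delta_pos":[0,0,-0.11],"turn":0},{"jaw":85,"delta_pos":[0,0,-0.11],"turn":0}]'; python3 go.py .421 -.2776 .2 -0.4
```

```text
clock: 20.32
position: [0.4249, 0.3141, 0.2228]
ee_rot: [-0.007, 1.0, 0.004, 0.003]
ft_force: [0.4, -0.4, 0.4]
grip_width: 0.997
pos [0.4249 0.3141 0.2228] yaw 0.78 tilt [ 0.0067  0.0071 -1.    ] 
delta [ 0.012  -0.5917  0.0185] dist 0.592 turn 0.0065 deg 1.18 F [ 0.4 -0.4  0.4] grip 0.997 t 20.3167
```

```bash
python3 -m handwheel '[{"jaw":85,"delta_pos":[0.01,-0.59,0.018],"turn":0.0066},{"jaw":85,"delta_pos":[0.01,-0.59,0.018],"turn":0.0066},{"jaw":85,"delta_pos":[0.01,-0.59,0.018],"turn":0.0066},{"jaw":85,"delta_pos":[0.01,-0.59,0.018],"turn":0.0066},{"jaw":85,"delta_pos":[0.01,-0.59,0.018],"turn":0.0066},{"jaw":85,"delta_pos":[0.01,-0.59,0.018],"turn":0.0066},{"jaw":85,"delta_pos":[0.01,-0.59,0.018],"turn":0.0066},{"jaw":85,"delta_pos":[0.01,-0.59,0.018],"turn":0.0066},{"jaw":85,"delta_pos":[0.01,-0.59,0.018],"turn":0.0066},{"jaw":85,"delta_pos":[0.01,-0.59,0.018],"turn":0.0066}]'
python3 go.py .421 -.2776 .2 -0.4
```

```text
clock: 21.15
position: [0.4208, -0.1062, 0.2035]
ee_rot: [0.003, 1.0, 0.001, 0.001]
ft_force: [1.4, 0.2, 0.1]
grip_width: 0.998
pos [ 0.4208 -0.1062  0.2035] yaw -0.4 tilt [ 0.0013  0.0012 -1.    ] 
delta [-0.0013 -0.1714  0.0033] dist 0.171 turn 0.0 deg 0.0 F [1.4 0.2 0.1] grip 0.998 t 21.15
```

```bash
python3 -m handwheel '[{"jaw":85,"delta_pos":[-0.001,-0.171,0.003],"turn":0},{"jaw":85,"delta_pos":[-0.001,-0.171,0.003],"turn":0},{"jaw":85,"delta_pos":[-0.001,-0.171,0.003],"turn":0},{"jaw":85,"delta_pos":[-0.001,-0.171,0.003],"turn":0},{"jaw":85,"delta_pos":[-0.001,-0.171,0.003],"turn":0},{"jaw":85,"delta_pos":[-0.001,-0.171,0.003],"turn":0},{"jaw":85,"delta_pos":[-0.001,-0.171,0.003],"turn":0}]'
python3 - <<'E'
from h import *
for n in("top","side"): cv2.imwrite(f"pics/{n}20.png",camera(n)[:,:,::-1])
E
python3 st.py pics/v20.png pics/top20.png pics/side20.png .4212 .3125 .8 .098 .036 1
python3 go.py .421 -.2776 .009 -0.4
```

```text
clock: 21.73
position: [0.421, -0.2748, 0.1999]
ee_rot: [0.004, 1.0, 0.0, -0.0]
ft_force: [0.8, 1.0, -0.5]
grip_width: 0.999
pos [ 0.4216 -0.2735  0.2   ] yaw -0.28 tilt [ 5.0e-04  1.4e-03 -1.0e+00] 
delta [ 0.0007 -0.0043  0.191 ] dist 0.191 turn 0.0007 deg 0.12 F [ 0.1 -0.   0.4] grip 0.994 t 21.8333
```

View pics/v20.png

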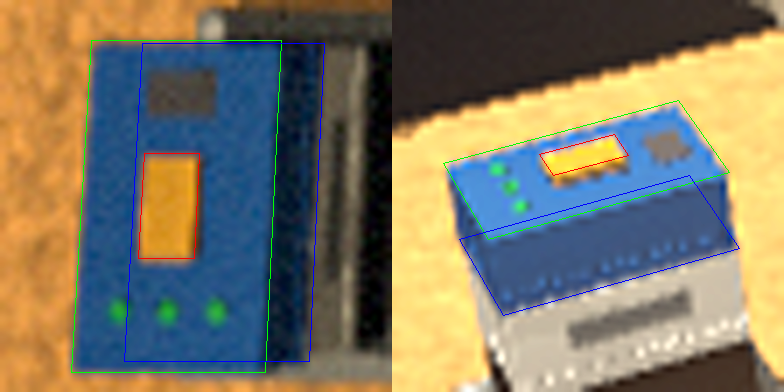

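The module fits its expected outline in both views. Descend on the cover.

```bash
python3 -m handwheel '[{"jaw":85,"delta_pos":[0.0005,-0.004,0.04],"turn":0},{"jaw":85,"delta_pos":[0.0005,-0.004,0.08],"turn":0},{"jaw":85,"delta_pos":[0.0005,-0.004,0.12],"turn":0},{"jaw":85,"delta_pos":[0.0005,-0.004,0.15],"turn":0},{"jaw":85,"delta_pos":[0.0005,-0.004,0.175],"turn":0},{"jaw":85,"delta_pos":[0.0005,-0.004,0.187],"turn":0},{"jaw":85,"delta_pos":[0.0005,-0.004,0.19],"turn":0},{"jaw":85,"delta_pos":[0.0005,-0.004,0.19],"turn":0}]'; python3 go.py .421 -.2776 .009 -0.4
```

```text
clock: 22.5
position: [0.4211, -0.2784, 0.0103]
ee_rot: [0.003, 1.0, 0.0, 0.0]
ft_force: [0.0, 0.2, -0.0]
grip_width: 0.996
pos [ 0.4211 -0.2784  0.0103] yaw -0.32 tilt [ 2.e-04  7.e-04 -1.e+00] 
delta [0.0001 0.0008 0.0013] dist 0.002 turn 0.0004 deg 0.08 F [ 0.   0.2 -0. ] grip 0.996 t 22.5
```

```bash
python3 -m handwheel '[{"jaw":75,"delta_pos":[0,0.001,0],"turn":0},{"jaw":65,"delta_pos":[0,0.001,0],"turn":0},{"jaw":58,"delta_pos":[0,0.001,0],"turn":0},{"jaw":45,"delta_pos":[0,0.001,0],"turn":0},{"jaw":45,"delta_pos":[0,0.001,0],"turn":0},{"jaw":45,"delta_pos":[0,0.001,0],"turn":0},{"jaw":45,"delta_pos":[0,0.001,0],"turn":0},{"jaw":45,"delta_pos":[0,0.001,0],"turn":0}]' 40; python3 go.py .421 -.2776 .009 -0.4
```

```text
clock: 23.17
position: [0.4216, -0.2781, 0.0112]
ee_rot: [0.003, 1.0, 0.0, 0.001]
ft_force: [-2.6, 2.2, 10.6]
grip_width: 0.647
pos [ 0.4216 -0.2781  0.0112] yaw -0.36 tilt [ 2.1e-03  3.0e-04 -1.0e+00] 
delta [0.0006 0.0005 0.0022] dist 0.002 turn 0.0002 deg 0.04 F [-2.6  2.2 10.6] grip 0.647 t 23.1667
```

```bash
python3 -m handwheel '[{"jaw":45,"delta_pos":[0,0.001,-0.006],"turn":0},{"jaw":45,"delta_pos":[0,0.001,-0.03],"turn":0},{"jaw":45,"delta_pos":[0,0.001,-0.07],"turn":0},{"jaw":45,"delta_pos":[0,0.001,-0.11],"turn":0},{"jaw":45,"delta_pos":[0,0.001,-0.15],"turn":0},{"jaw":45,"delta_pos":[0,0.001,-0.19],"turn":0},{"jaw":45,"delta_pos":[0,0.001,-0.21],"turn":0},{"jaw":45,"delta_pos":[0,0.001,-0.21],"turn":0},{"jaw":45,"delta_pos":[0,0.001,-0.21],"turn":0}]'
python3 go.py .4212 .3125 .225 0.8
```

```text
clock: 23.92
position: [0.4211, -0.277, 0.2208]
ee_rot: [0.003, 1.0, 0.0, 0.001]
ft_force: [-0.2, 0.7, -0.7]
grip_width: 0.65
pos [ 0.4211 -0.277   0.2208] yaw -0.36 tilt [ 2.9e-03  9.0e-04 -1.0e+00] 
delta [ 0.0036  0.5895 -0.0036] dist 0.59 turn -0.0064 deg -1.16 F [-0.2  0.7 -0.7] grip 0.65 t 23.9167
```

```bash
python3 -m handwheel '[{"jaw":45,"delta_pos":[0.0036,0.59,-0.004],"turn":-0.0064},{"jaw":45,"delta_pos":[0.0036,0.59,-0.004],"turn":-0.0064},{"jaw":45,"delta_pos":[0.0036,0.59,-0.004],"turn":-0.0064},{"jaw":45,"delta_pos":[0.0036,0.59,-0.004],"turn":-0.0064},{"jaw":45,"delta_pos":[0.0036,0.59,-0.004],"turn":-0.0064},{"jaw":45,"delta_pos":[0.0036,0.59,-0.004],"turn":-0.0064},{"jaw":45,"delta_pos":[0.0036,0.59,-0.004],"turn":-0.0064},{"jaw":45,"delta_pos":[0.0036,0.59,-0.004],"turn":-0.0064},{"jaw":45,"delta_pos":[0.0036,0.59,-0.004],"turn":-0.0064},{"jaw":45,"delta_pos":[0.0036,0.59,-0.004],"turn":-0.0064}]'
python3 go.py .4212 .3125 .225 0.8
```

```text
clock: 24.75
position: [0.4195, 0.1412, 0.2212]
ee_rot: [-0.007, 1.0, -0.0, -0.001]
ft_force: [0.5, 0.1, -0.5]
grip_width: 0.645
pos [0.4195 0.1412 0.2212] yaw 0.76 tilt [-2.4e-03 -8.0e-04 -1.0e+00] 
delta [-0.0039  0.1713 -0.004 ] dist 0.171 turn -0.0002 deg -0.04 F [ 0.5  0.1 -0.5] grip 0.645 t 24.75
```

```bash
python3 -m handwheel '[{"jaw":45,"delta_pos":[-0.003,0.171,-0.004],"turn":0},{"jaw":45,"delta_pos":[-0.003,0.171,-0.004],"turn":0},{"jaw":45,"delta_pos":[-0.003,0.171,-0.004],"turn":0},{"jaw":45,"delta_pos":[-0.003,0.171,-0.004],"turn":0},{"jaw":45,"delta_pos":[-0.003,0.171,-0.004],"turn":0},{"jaw":45,"delta_pos":[-0.003,0.171,-0.004],"turn":0},{"jaw":45,"delta_pos":[-0.003,0.171,-0.004],"turn":0},{"jaw":45,"delta_pos":[-0.003,0.171,-0.004],"turn":0}]'
python3 - <<'E'
from h import *
for n in("top","side"): cv2.imwrite(f"pics/{n}21.png",camera(n)[:,:,::-1])
E
python3 held.py pics/v21.png pics/side21.png .0112 .04 125 45
python3 go.py .4212 .3125 .1452 0.8
```

```text
clock: 25.42
position: [0.4217, 0.309, 0.2258]
ee_rot: [-0.006, 1.0, -0.001, -0.001]
ft_force: [0.2, -0.9, -0.4]
grip_width: 0.649
pos [0.4219 0.3092 0.2265] yaw 0.65 tilt [-5.e-04 -2.e-04 -1.e+00] 
delta [0.0006 0.0034 0.0813] dist 0.081 turn -0.0009 deg -0.15 F [-0.2  0.1 -1.1] grip 0.651 t 25.5167
```

View pics/v21.png

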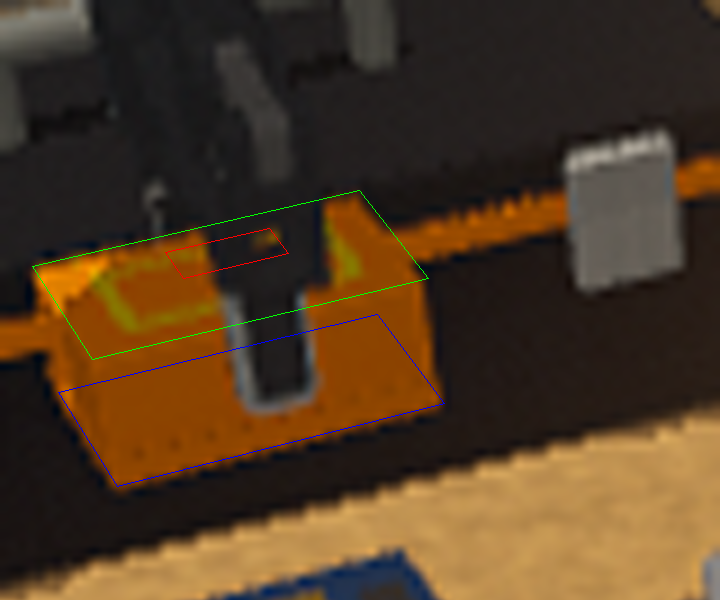

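```bash
python3 -m handwheel '[{"jaw":45,"delta_pos":[0.0005,0.002,0.02],"turn":-0.0003},{"jaw":45,"delta_pos":[0.0005,0.002,0.04],"turn":-0.0003},{"jaw":45,"delta_pos":[0.0005,0.002,0.055],"turn":-0.0003},{"jaw":45,"delta_pos":[0.0005,0.002,0.064],"turn":-0.0003},{"jaw":45,"delta_pos":[0.0005,0.002,0.064],"turn":-0.0003},{"jaw":45,"delta_pos":[0.0005,0.002,0.064],"turn":-0.0003},{"jaw":45,"delta_pos":[0.0005,0.002,0.064],"turn":-0.0003},{"jaw":45,"delta_pos":[0.0005,0.002,0.064],"turn":-0.0003}]'
python3 - <<'E'
from h import *
for n in("top","side"): cv2.imwrite(f"pics/{n}22.png",camera(n)[:,:,::-1])
E
python3 held.py pics/v22.png pics/side22.png .0112 .04 120 60 
python3 go.py .4214 .3125 .1452 0.8
```

```text
clock: 26.18
position: [0.4216, 0.3129, 0.1639]
ee_rot: [-0.007, 1.0, 0.001, 0.001]
ft_force: [1.0, 0.0, -1.0]
grip_width: 0.648
pos [0.4214 0.3129 0.1636] yaw 0.82 tilt [ 9.0e-04  1.2e-03 -1.0e+00] 
delta [ 0.     -0.0004  0.0184] dist 0.018 turn 0.0001 deg 0.02 F [-0.1  0.5 -1.1] grip 0.65 t 26.2833
```

View pics/v22.png

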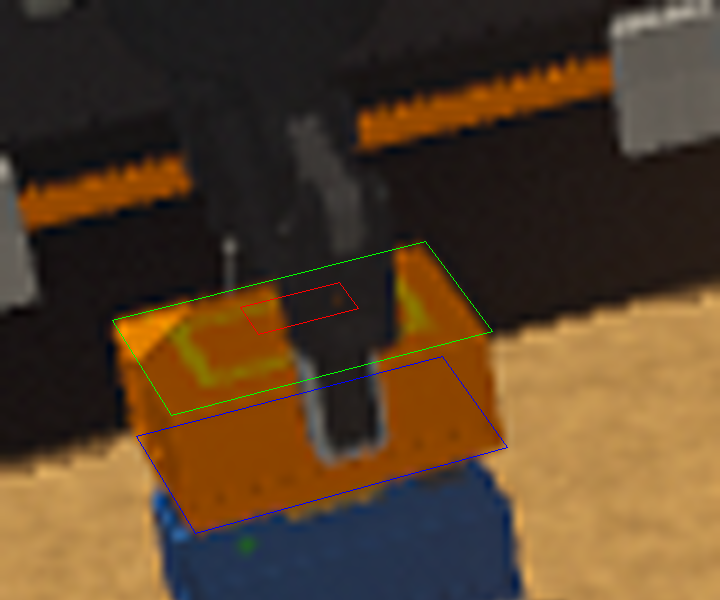

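```bash
python3 -m handwheel '[{"jaw":45,"delta_pos":[0,0,0.006],"turn":0},{"jaw":45,"delta_pos":[0,0,0.011],"turn":0},{"jaw":45,"delta_pos":[0,0,0.014],"turn":0},{"jaw":45,"delta_pos":[0,0,0.016],"turn":0},{"jaw":45,"delta_pos":[0,0,0.017],"turn":0},{"jaw":45,"delta_pos":[0,0,0.017],"turn":0}]'; python3 go.py .4214 .3125 .1452 0.8
```

```text
clock: 26.78
position: [0.421, 0.3126, 0.1456]
ee_rot: [-0.007, 1.0, -0.0, -0.0]
ft_force: [0.9, -0.3, -1.3]
grip_width: 0.651
pos [0.421  0.3126 0.1456] yaw 0.82 tilt [-2.e-04 -2.e-04 -1.e+00] 
delta [-0.0004 -0.0001  0.0004] dist 0.001 turn 0.0001 deg 0.02 F [ 0.9 -0.3 -1.3] grip 0.651 t 26.7833
```

```bash
python3 -m handwheel '[{"jaw":45,"delta_pos":[0,0,0.0005],"turn":0},{"jaw":45,"delta_pos":[0,0,0.001],"turn":0},{"jaw":45,"delta_pos":[0,0,0.0015],"turn":0},{"jaw":45,"delta_pos":[0,0,0.0015],"turn":0}]'; python3 go.py .4214 .3125 .1452 0.8
```

```text
clock: 27.12
position: [0.4213, 0.3128, 0.1452]
ee_rot: [-0.007, 1.0, 0.0, 0.0]
ft_force: [-2.7, -2.4, 8.1]
grip_width: 0.647
pos [0.4213 0.3128 0.1452] yaw 0.82 tilt [ 4.e-04  8.e-04 -1.e+00] 
delta [-0.0001 -0.0003  0.    ] dist 0.0 turn 0.0001 deg 0.02 F [-2.7 -2.4  8.1] grip 0.647 t 27.1167
```

Seated at 145.2 mm as expected. Release, rise, and move clear for the final look.

```bash
python3 -m handwheel '[{"jaw":58,"delta_pos":[0,0,-0.0005],"turn":0},{"jaw":62,"delta_pos":[0,0,-0.0005],"turn":0},{"jaw":72,"delta_pos":[0,0,-0.001],"turn":0},{"jaw":80,"delta_pos":[0,0,-0.001],"turn":0},{"jaw":80,"delta_pos":[0,0,-0.01],"turn":0},{"jaw":80,"delta_pos":[0,0,-0.04],"turn":0},{"jaw":85,"delta_pos":[0,0,-0.08],"turn":0},{"jaw":85,"delta_pos":[0,0,-0.11],"turn":0},{"jaw":85,"delta_pos":[0,0,-0.11],"turn":0}]'; python3 -m handwheel '[{"jaw":85,"delta_pos":[0,-0.3,0],"turn":0},{"jaw":85,"delta_pos":[0,-0.3,0],"turn":0},{"jaw":85,"delta_pos":[0,-0.3,0],"turn":0},{"jaw":85,"delta_pos":[0,-0.3,0],"turn":0},{"jaw":85,"delta_pos":[0,-0.3,0],"turn":0},{"jaw":85,"delta_pos":[0,-0.3,0],"turn":0},{"jaw":85,"delta_pos":[0,-0.3,0],"turn":0},{"jaw":85,"delta_pos":[0,-0.3,0],"turn":0},{"jaw":85,"delta_pos":[0,-0.3,0],"turn":0},{"jaw":85,"delta_pos":[0,-0.3,0],"turn":0}]'
python3 - <<'E'
from h import *
for n in("top","side"): cv2.imwrite(f"pics/{n}23.png",camera(n)[:,:,::-1])
cv2.imwrite("pics/v24.png",cv2.resize(np.hstack([cv2.imread("pics/top23.png"),cv2.imread("pics/side23.png")]),(800,300)))
E
python3 st.py pics/v23.png pics/top23.png pics/side23.png .4212 .3125 .8 .134 .04 0
```

```text
clock: 27.87
position: [0.4232, 0.3141, 0.2613]
ee_rot: [-0.007, 1.0, 0.004, 0.003]
ft_force: [-0.2, -0.1, 0.5]
grip_width: 0.995
clock: 28.7
position: [0.4254, 0.0129, 0.2547]
ee_rot: [-0.007, 1.0, 0.001, 0.0]
ft_force: [0.1, 1.1, 0.6]
grip_width: 0.996
```

View pics/v23.png

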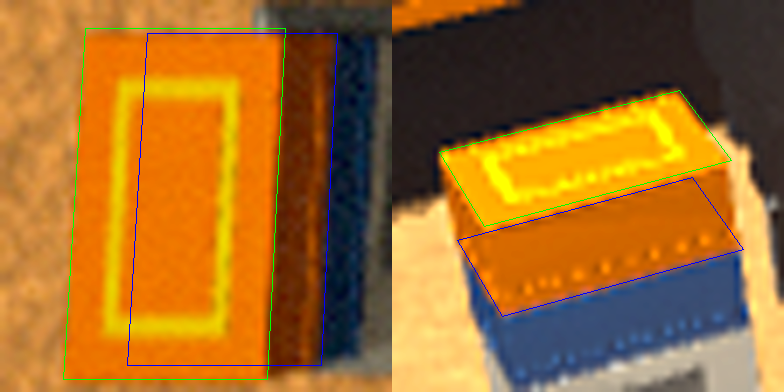

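View pics/v24.png

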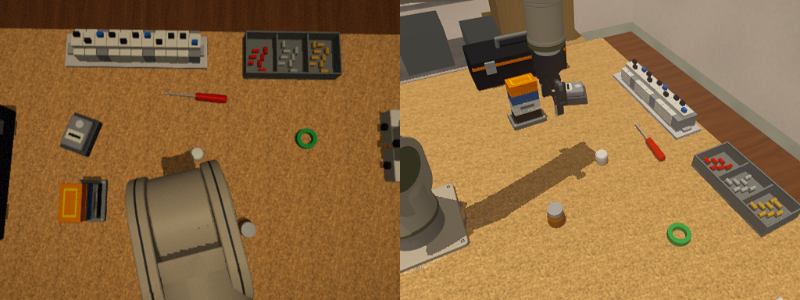

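The cover lies on its expected outline in both views. The stack is straight, and the other items are where they were.

```bash
python3 -c "
from workcell import hand_in
print(hand_in())"
```

```text
the job is handed in; nothing more can be done
None
```

The meter is built up on the grey base in the order asked (adapter, meter, module, cover), and the job was handed in at about 29 s. `hand_in()` gives no verdict, so the result below rests on my own checks.

- **Setting down:** each part was lowered until it met the one below, then released. Contact came within about 0.2 mm of the calculated height each time, with a push of about 8–13 N at the wrist.
- **Alignment:** afterwards the meter, module and cover matched their expected outlines to about 1 pixel (2 mm) in both camera views. The adapter, once on the base, was compared only in the side view, because the arm hid it from the top camera.
- **Other things:** the old meter, tape, screwdriver, fuse cap and jar looked unmoved in the last pictures, by eye only. The gripper was open and well clear of the stack.
- **Disagreement:** the two cameras differed by about 4 mm on the base's y position when judged by its brass plug, and by 6 mm by its outline. I used a value in between, checked against where the robot's own fingers appeared, so the adapter may sit 1–2 mm off centre on the base.

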